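# Load the spot drill in the chuck and clear the bench

### The arm

A 6-joint arm with a two-finger parallel gripper is mounted at the origin on the work surface. World frame = base frame: x ahead of the robot, y to its left, z up, the work surface at z = 0. Lengths are in mm, angles in rad, forces in N, time in s.
With the tool pointing down it reaches from about 300 to 775 mm from the base axis. Payload 14.6 kg.
Tool frame: the origin (TCP) lies midway between the tips of the shut fingers; the grasp point (between the pads) lies 19 mm behind it (manip.grasp_offset is the distance from the TCP to the grasp point, in mm); z points along the fingers, y is the line along which they close (so a half turn about z gives the same grasp; the last joint's range is limited). The gripper opens to 94 mm and grips with 3 to 60 N. Pads are 16 mm wide; open, the fingers measure 119 mm over their backs; the gripper's body (75 mm by 177 mm) begins 78 mm behind the grasp point.
Start: joints at [-1.361, 0.3, 1.521, -0, 1.321, -0.067], TCP at [150.297, -529.056, 205.446] pointing down, gripper open.
Joint ranges: [-3.03, 3.03], [-0.79, 2.21], [0.23, 2.52], [-1.04, 4.18], [0, 3.07], [-2.55, 2.55]. Speed limits (rad/s): [2.22, 2.22, 2.57, 3.14, 3.14, 3.14].

### API

Orientations are given as [roll, pitch, yaw] about the fixed x, y, z axes, in that order (R = Rz(yaw) Ry(pitch) Rx(roll)).
In Python, from cell import manip, viewer gives the robot as it stands. The module is installed in compiled form; this text tells all that it offers.
- The arm moves only by the tool move_arm, never from a script. Its argument "moves" is a list of rows, each a list of 4 numbers: the shift along the tool's x, y, z in m, then the turn about the tool's z in rad. A call has 1 to 12 rows; each row is the pose to reach, as a shift and turn from the pose commanded when the call began, along the tool's axes at that moment; what a row does not reach only later rows make up. A row lasts 1/10 s, in which the tool goes at most 50 mm and 8.59 degrees, less where a joint would pass 70% of its speed; a pose out of reach is approached as far as the arm can. A call with a gripper value outside its range is refused whole. "jaw" is the finger opening in m, from 0 to 0.094, set as the call begins (left out, the last holds). The fingers move at their own pace and stop on an object; "squeeze" is the grip in N (left out, the last holds). Time passes only in rows, so rows that repeat a pose let the fingers close. It gives the time, the measured TCP pose, the force, the opening and the grip force at its end, in the units of the state.
- manip.read_state(): the state, without advancing time (a new reading comes with each control period).
- viewer.camera(name): name is "side" or "top"; returns a dict with "frame" (480x640x3 uint8, blue, green, red), "z_map" (480x640 float32, mm along the optical axis (not along the pixel's ray), 0 where there is no reading), "fx", "fy", "cx", "cy" (pixels), "D" ([k1, k2, p1, p2, k3] as OpenCV has them; the pictures are not rectified), "origin" and "orientation" of the camera in the world. Camera axes: x right, y down, z forward; pixel columns grow to the right and rows downward; lengths in mm; the calibration is good to about 2 mm. A picture is of the moment at which its call begins.
- manip.sign_off(): hands the job in; it is judged then, once.
The state is a dict: "clock": time; "joints": joint angles; "qd": joint speeds; "effort": joint torques, N m; "eef_pos": TCP position; "eef_rot": TCP orientation; "wrist_force": force on the tool from outside, world axes, zero at the start; "moment": the same for the moment, N m; "finger_gap": finger opening in mm; "finger_force": force on a finger pad.
Only numpy, scipy, OpenCV 4.12 (cv2) and the standard library are available. Lean on these libraries where they do the work, as an engineer would, in place of code of your own. Each camera call takes 0.05 s, during which the arm holds its last target. There are 200 camera calls.

### The job

Take the spot drill out of the loose wooden tool block, stand it fully home in the upright chuck and turn the knurled sleeve until all three jaws grip it firmly. Slide the tool block back along its batten until it butts flush against the neighbouring block, in line with it, and hang every spanner that lies on the bench by its ring eye on the pegs of the spanner rack, where they must hang still. Do not touch the dial indicator.

Things in the scene. Friction and masses are not known exactly. Their poses are not given: they have to be found in the camera images.
- chuck: Keyless drill chuck standing upright, mouth up, on a grey 120 x 120 mm tool-tightening stand (fixed). Origin on the chuck's axis at bench level, z up. The mouth (tops of the three jaws) is 129 mm above the bench; the bore is 54 mm deep with a flat floor, 75 mm above the bench.
- sleeve (a joint): Knurled sleeve of the chuck, 58 mm in diameter, 67 to 115 mm above the bench; over it only nose cone (55 to 43 mm), jaws and bit. Rad, 0 to 3.5; grows clockwise seen from above, which closes the jaws together. Starts 0 to 0.5; friction 0.2 N m, stays put; the jaws meet the bit at about 2.2 and grip firmly at 2.4 to 2.5. Jaw faces: 13 mm from the axis at 0, in 2.27 mm per rad.
- jaw0: One of the chuck's three jaws, coupled to the sleeve (16 mm wide, 53 mm tall, 120 degrees apart). Origin on the chuck's axis at bench level while the sleeve is at 0.
- jaw1: One of the chuck's three jaws, coupled to the sleeve (16 mm wide, 53 mm tall, 120 degrees apart). Origin on the chuck's axis at bench level while the sleeve is at 0.
- jaw2: One of the chuck's three jaws, coupled to the sleeve (16 mm wide, 53 mm tall, 120 degrees apart). Origin on the chuck's axis at bench level while the sleeve is at 0.
- bit: Spot drill, steel: round shank 16 mm in diameter, 90 mm long overall, dark fluted upper part with a 90 degree point on top (full diameter up to 82 mm), 0.14 kg. Stands in the nearer hole of the loose wooden block, point up, 50 mm of it showing. Origin at the centre of the flat foot of the shank, z along it to the point.
- block: Loose wooden tool block, 100 x 60 mm and 45 mm high, about 0.3 kg, with two 18 mm holes 40 mm deep; slides on the bench. Origin at the centre of its underside, x along its length, away from the robot. The spot drill's hole is at x = -20 mm, the other (empty) hole at x = +25 mm. Its near end face, the one to push on, is at x = -50 mm.
- block_far (a point): Bottom centre of the loose block's far end face (x = +50 mm in the block).
- tool_row: Neighbouring wooden block, 100 x 60 x 45 mm, full of other cutters and screwed to the bench. Origin at the bottom centre of its near end face, x along the row away from the robot. A 22 mm high batten, its face 32 mm left (+y) of the row's centre line, runs on past the loose block. With the loose block home, block_far is at this origin.
- spanner_a: Open-ended and ring spanner, flat steel, 180 mm long, handle 17 mm wide and 9 mm thick, 0.12 to 0.22 kg, lying flat on the bench. May be absent. Origin about mid-handle (near its centre of mass) on its underside, x along the handle towards the eye, z up as it lies at the start.
- spanner_b: Open-ended and ring spanner, flat steel, 160 mm long, handle 17 mm wide and 9 mm thick, 0.12 to 0.22 kg, lying flat on the bench. May be absent. Origin about mid-handle (near its centre of mass) on its underside, x along the handle towards the eye, z up as it lies at the start.
- hook_c: C-shaped hook spanner, flat steel, 175 mm long, handle 17 mm wide and 9 mm thick, 0.12 to 0.22 kg, lying flat on the bench. May be absent. Origin about mid-handle (near its centre of mass) on its underside, x along the handle towards the eye, z up as it lies at the start.
- hook_d: C-shaped hook spanner, flat steel, 160 mm long, handle 17 mm wide and 9 mm thick, 0.12 to 0.22 kg, lying flat on the bench. May be absent. Origin about mid-handle (near its centre of mass) on its underside, x along the handle towards the eye, z up as it lies at the start.
- spanner_a_eye (a point): Centre of the eye (ring end) of spanner_a, hole 26 mm, ring 40 mm outside and 10 mm thick; at x = +70 mm and 5 mm above the underside.
- spanner_b_eye (a point): Centre of the eye (ring end) of spanner_b, hole 26 mm, ring 40 mm outside and 10 mm thick; at x = +60 mm and 5 mm above the underside.
- hook_c_eye (a point): Centre of the eye (ring end) of hook_c, hole 26 mm, ring 40 mm outside and 10 mm thick; at x = +66 mm and 5 mm above the underside.
- hook_d_eye (a point): Centre of the eye (ring end) of hook_d, hole 26 mm, ring 40 mm outside and 10 mm thick; at x = +58 mm and 5 mm above the underside.
- peg0: Peg of the fixed spanner rack (two steel flat bars on green posts): 8 mm thick, 50 mm long, pointing out of the upper bar towards the robot and up at 45 degrees; pegs 70 mm apart. Origin at mid-peg, 25 mm from its root (root 235 mm above the bench); z along the peg to the tip, y along the bar. The lower bar, at 110 mm, is in the same plane; hung spanners rest against it.
- peg1: Peg of the fixed spanner rack (two steel flat bars on green posts): 8 mm thick, 50 mm long, pointing out of the upper bar towards the robot and up at 45 degrees; pegs 70 mm apart. Origin at mid-peg, 25 mm from its root (root 235 mm above the bench); z along the peg to the tip, y along the bar. The lower bar, at 110 mm, is in the same plane; hung spanners rest against it.
- peg2: Peg of the fixed spanner rack (two steel flat bars on green posts): 8 mm thick, 50 mm long, pointing out of the upper bar towards the robot and up at 45 degrees; pegs 70 mm apart. Origin at mid-peg, 25 mm from its root (root 235 mm above the bench); z along the peg to the tip, y along the bar. The lower bar, at 110 mm, is in the same plane; hung spanners rest against it.
- peg3: Peg of the fixed spanner rack (two steel flat bars on green posts): 8 mm thick, 50 mm long, pointing out of the upper bar towards the robot and up at 45 degrees; pegs 70 mm apart. Origin at mid-peg, 25 mm from its root (root 235 mm above the bench); z along the peg to the tip, y along the bar. The lower bar, at 110 mm, is in the same plane; hung spanners rest against it.
- indicator: Dial indicator on a magnetic stand (fixed), 210 mm high, base 50 x 60 mm; it stands beyond the chuck. A delicate instrument: not to be touched. Origin at the centre of its underside; the dial reaches 75 mm to +y at 175 mm height.
Things that resemble listed ones, but are neither listed nor needed, are in the scene too. Several things have the shape of the block; the one meant has the colours described above. Leave any yellow look-alike of the spanner_b alone.

How it is judged:
By the outcome, as a careful person would: the job done as asked, in the order asked, and still so for the second after the job is handed in, with the robot touching nothing.
Of spanner_a, spanner_b, hook_c, hook_d only 2 to 4 are there at a start; the rules pass over those that are not, and their reading is None.
At some moment in a run one of spanner_a, spanner_b, hook_c, hook_d may be knocked a few centimetres aside while the robot is not near it.
It also fails if it takes over 210 s, if anything falls off the work surface, if the arm or the gripper's body presses on something with over 40 N, if the wrist force passes 120 N, or if a joint passes its speed limit or range.

## Working session

There is one attempt and no reset: what is moved stays moved. The work goes in short steps, Python scripts to look and compute and a tool call to move; the robot and the scene stay as the last step left them, time stands still between calls to the robot, and variables do not carry over. Pictures are saved under pics/ and viewed, at most 14 in all, crops included, and the job is handed in when it is done.

Besides the shell and the picture viewer there is one more tool, called after ">>>" by a JSON object that holds its "op" and its "data". move_arm: Moves the arm, as the interface text tells. Its arguments: {"type":"object","properties":{"moves":{"type":"array"},"jaw":{"type":"number"},"squeeze":{"type":"number"}},"required":["moves"]}

```bash
mkdir -p pics; cat > h.py <<'E'
import numpy as np,cv2
from scipy.spatial.transform import Rotation as R
from cell import manip,viewer
def shot(n):
    c=viewer.camera(n); np.save(f'{n}.npy',c,allow_pickle=True); return c
def load(n): return np.load(f'{n}.npy',allow_pickle=True).item()
def camR(c):
    o=np.array(c['orientation'],float)
    return o if o.shape==(3,3) else R.from_euler('xyz',o).as_matrix()
def K(c): return np.array([[c['fx'],0,c['cx']],[0,c['fy'],c['cy']],[0,0,1.]])
def cloud(c):
    h,w=c['z_map'].shape
    u,v=np.meshgrid(np.arange(w),np.arange(h))
    p=cv2.undistortPoints(np.stack([u,v],-1).reshape(-1,1,2).astype(np.float64),K(c),np.array(c['D'],float)).reshape(h,w,2)
    z=c['z_map'][...,None].astype(float)
    P=np.concatenate([p*z,z],-1)@camR(c).T+np.array(c['origin'])
    P[c['z_map']==0]=np.nan
    return P
def proj(c,X):
    Rm=camR(c); r,_=cv2.Rodrigues(Rm.T)
    return cv2.projectPoints(np.atleast_2d(np.array(X,float)),r,-Rm.T@np.array(c['origin'],float),K(c),np.array(c['D'],float))[0].reshape(-1,2)
E
python3 - <<'E'
from h import *
for n in('side','top'):
    c=shot(n);cv2.imwrite(f'pics/{n}0.png',c['frame']);print(n,c['origin'],c['orientation'],c['fx'],c['cx'],c['D'])
s=manip.read_state();print(s, manip.grasp_offset)
E
```

```text
side [431.70554928 828.4883232  689.78575498] [-2.12250731 -0.00383196 -3.07993864] 485.9354461624557 321.59832332520153 [-0.13692195  0.          0.          0.          0.        ]
top [ 382.53488577  -10.25623686 1258.2555607 ] [-3.0409503  -0.01186739 -1.5489535 ] 470.66636235536026 321.2750154024606 [-0.00350932  0.          0.          0.          0.        ]
{'clock': 0.1, 'joints': array([-1.36061333e+00,  3.00453114e-01,  1.52150343e+00,  9.02842502e-06,
        1.32072709e+00, -6.65864632e-02]), 'qd': array([-0.00063263, -0.00070738, -0.00230359, -0.00033228, -0.00065934,
        0.00058315]), 'effort': array([ 1.88361249e-03, -5.32642615e+01, -3.53279936e+01,  7.09860865e-02,
        2.34930374e-02, -5.85734460e-05]), 'eef_pos': array([ 150.24420175, -528.83420661,  204.92905215]), 'eef_rot': array([-3.14050468e+00, -8.13164109e-05,  2.76767177e-01]), 'wrist_force': array([ 0.31297706, -0.05685949, -0.43192673]), 'moment': array([-0.00115297, -0.02471454,  0.03116966]), 'finger_force': 0.0, 'finger_gap': 93.82277535890928} 18.8
```

View pics/top0.png

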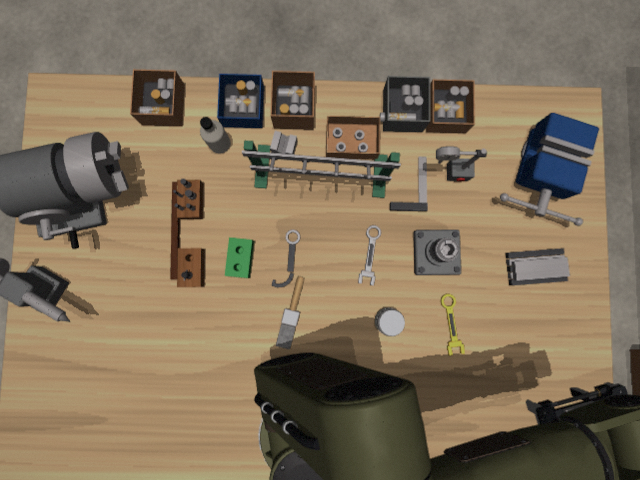

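View pics/side0.png

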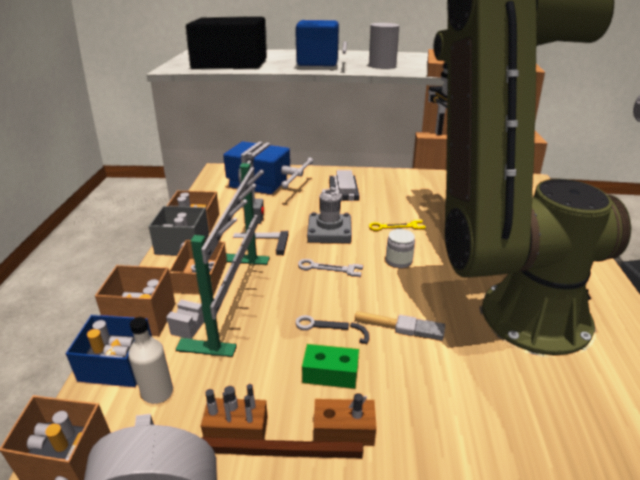

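Top view: brown loose block (190,267) with bit, fixed row (187,198), green decoy block (239,257); hook spanner (290,257), open spanner (370,255), yellow decoy (452,325); chuck (440,250), indicator (458,165), rack (320,165). I'll confirm in an enlarged crop and measure with the depth map.

```bash
python3 - <<'E'
from h import *
c=load('top');f=c['frame']
a=cv2.resize(f[215:295,160:310],None,fx=5.3,fy=5.3,interpolation=cv2.INTER_CUBIC)[:, :790]
b=cv2.resize(f[140:290,340:500],None,fx=2.45,fy=2.45,interpolation=cv2.INTER_CUBIC)
print(a.shape)
b1=cv2.resize(f[215:295,340:490],None,fx=2.2,fy=2.2,interpolation=cv2.INTER_CUBIC)
b2=cv2.resize(f[125:205,235:410],None,fx=2.2,fy=2.2,interpolation=cv2.INTER_CUBIC)
o=np.zeros((600,800,3),np.uint8);o[:a.shape[0],:a.shape[1]]=a;o[424:600,:330]=b1;o[424:600,350:735]=b2
cv2.imwrite('pics/c1.png',o)
P=cloud(c)
for n,(u,v) in dict(bench=(330,310),blk=(190,276),bit=(188,257),row=(187,212),bat=(173,240),hook=(291,260),eye=(293,231),sp=(370,260),chuck=(447,250),stand=(420,235)).items(): print(n,P[v,u].round(1))
def comp(mask,name):
    n,l,s,ce=cv2.connectedComponentsWithStats(mask.astype(np.uint8))
    for i in range(1,n):
        if s[i,4]>25:
            Q=P[l==i];xy=Q[:,:2].astype(np.float32);r=cv2.minAreaRect(xy)
            print(name,s[i,:5],Q.mean(0).round(1),np.nanmax(Q[:,2]).round(0),'rect',np.round(r[0],1),np.round(r[1],1),round(r[2],1))
z=P[...,2]
reg=np.zeros(z.shape,bool);reg[180:350,160:500]=1
comp(reg&(z>38)&(z<50),'z45')
comp(reg&(z>5)&(z<16),'flat')
comp(reg&(z>17)&(z<30),'z22')
comp(reg&(z>80),'hi')
E
```

```text
(424, 790, 3)
bench [318.8 -49.7  -1.2]
blk [399.5 308.9  57.5]
bit [449.8 327.2  17.4]
row [565.1 328.2  45. ]
bat [493.2 367.2  23.2]
hook [448.3  56.6  11.9]
eye [525.7  53.5  11.1]
sp [ 453.2 -153.3    7.3]
chuck [ 478.8 -339.3   78.4]
stand [ 519.9 -280.2   36.8]
z45 [177 180  24  38 617] [599.4 324.6  45.4] 50.0 rect [602.  326.5] [97.2 60.7] 3.1
z45 [225 237  28  41 809] [452.  190.4  45.7] 50.0 rect [452. 191.] [ 60.9 100. ] 86.0
z45 [426 237  19  28 141] [ 473.9 -311.2   46.8] 50.0 rect [ 478.6 -316.1] [70.7 45. ] 4.3
z45 [177 248  25  39 794] [422.6 314.7  45.7] 50.0 rect [422.9 316.4] [98.3 61.4] 2.0
flat [253 180  15   8  91] [653.4 144.9   8.8] 15.0 rect [653.2 146.1] [37.5 19.8] 89.3
flat [372 180  14  17 160] [ 644.1 -173.7    8.8] 16.0 rect [ 647.2 -174.8] [34.1 44.2] 86.4
flat [418 180  10  22 155] [ 641.8 -293.     8.9] 15.0 rect [ 644.2 -293.5] [59.3 24.8] 1.8
flat [390 201   8   9  29] [ 601.  -211.1   14.1] 16.0 rect [ 601.8 -213.7] [22.  19.5] 2.0
flat [396 200  24   9  54] [ 606.2 -255.9   13.7] 16.0 rect [ 605.7 -251.8] [64. 17.] 83.4
flat [408 203  20   9  41
[... 533 characters left out ...]
 229  48  46 541] [ 472.7 -306.9   27.2] 30.0 rect [ 479.  -329.2] [119.6 120.7] 1.8
z22 [451 244  10  24  56] [ 463.1 -379.    27.9] 30.0 rect [ 469.7 -379.5] [21.6 63.7] 71.7
z22 [202 267   2  20  33] [399.4 285.6  23. ] 30.0 rect [399.5 285.9] [49.6  2.1] 2.8
z22 [276 276  28  73 654] [297.9  54.5  20.3] 28.0 rect [315.1  50.7] [ 41.1 189.2] 77.1
hi [180 180   8   5  31] [635.1 327.4  90.8] 99.0 rect [634.9 329.3] [ 9.8 16.2] 2.3
hi [185 189   8   8  50] [608.5 315.3  86.8] 93.0 rect [608.7 315.9] [17.7 17.4] 78.3
hi [432 237  27  25 459] [ 477.2 -324.5  115.2] 133.0 rect [ 478.8 -328.4] [57.4 56.6] 18.9
hi [181 271   8   9  39] [402.9 314.   89.9] 99.0 rect [402.5 315.3] [14.7 16.9] 52.8
```

View pics/c1.png

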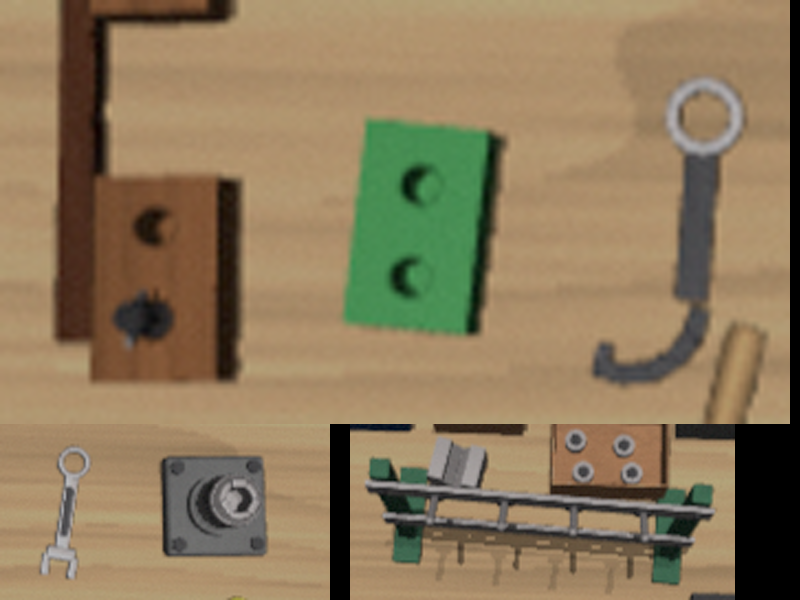

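The brown block at (188,268) with a dark fluted bit in its near hole, beside the batten, is the one meant; the green one (239,257) is a decoy. Hook spanner (291,260, grey) and open-ended spanner (370,258, grey) are to be hung; the yellow one (452,325) is left alone. Now the rack pegs, indicator and rest.

```bash
python3 - <<'E'
from h import *
c=load('top');P=cloud(c);z=P[...,2]
def comp(mask,name,m=8):
    n,l,s,ce=cv2.connectedComponentsWithStats(mask.astype(np.uint8),connectivity=8)
    for i in range(1,n):
        if s[i,4]>m:
            Q=P[l==i];r=cv2.minAreaRect(Q[:,:2].astype(np.float32))
            print(name,s[i,:5],Q.mean(0).round(1),Q[:,2].min().round(),Q[:,2].max().round(),'rect',np.round(r[0],1),np.round(r[1],1),round(r[2],1),'min',Q.min(0)[:2].round(),'max',Q.max(0)[:2].round())
reg=np.zeros(z.shape,bool);reg[130:205,235:410]=1
comp(reg&(z>212),'rack')
comp(reg&(z>100)&(z<130),'low')
reg[:]=0;reg[140:190,410:500]=1
comp(reg&(z>60),'ind',20)
# pegs via side cam
s=load('side');S=cloud(s);zs=S[...,2]
m=(zs>200)&(zs<285)&(S[...,0]>540)&(S[...,0]<720)&(abs(S[...,1])<200)
Q=S[m];print(len(Q))
k=np.median(Q[:,0]);
import sys
line=np.polyfit(Q[:,1],Q[:,0],1);print('bar x(y) side',line)
d=Q[:,0]-np.polyval(line,Q[:,1])
T=Q[d<-8]
for y0 in np.arange(-180,200,10):
    q=T[(T[:,1]>=y0)&(T[:,1]<y0+10)]
    if len(q): print(y0,len(q),q.mean(0).round(1),q[:,0].min().round(),q[:,2].max().round())
# spanner details: eye circles via top frame z
for nm,(u0,v0) in dict(hook=(292,239),sp=(373,233)).items():
    m=np.zeros(z.shape,bool);m[v0-14:v0+14,u0-14:u0+14]=1
    q=P[m&(z>5)&(z<18)];print(nm,np.round(cv2.minEnclosingCircle(q[:,:2].astype(np.float32))[0],1))
E
```

```text
rack [ 242  140  159   38 1365] [659.6 -14.8 248.1] 218.0 278.0 rect [652.7 -15. ] [348.8  65.1] 86.6 min [ 615. -190.] max [695. 158.]
low [250 159  21  12 111] [671.  134.9 118.8] 101.0 130.0 rect [677.8 134.3] [24.7 47.8] 1.4 min [665. 110.] max [690. 158.]
low [272 167  31   7 134] [665.5  66.5 119.2] 100.0 129.0 rect [667.   67.5] [74.8  7.5] 87.1 min [662.  30.] max [671. 105.]
low [304 169  64  10 279] [658.7 -54.5 118.2] 100.0 130.0 rect [659.2 -53.7] [158.    8.7] 86.2 min [ 653. -132.] max [668.  25.]
low [369 168  23  13 111] [ 653.7 -164.8  118.9] 100.0 129.0 rect [ 660.7 -165. ] [52.6 24.2] 81.8 min [ 647. -190.] max [ 673. -137.]
ind [436 147  51  23 546] [ 696.  -340.5  177. ] 60.0 209.0 rect [ 698.6 -343.8] [115.   23.1] 89.4 min [ 687. -401.] max [ 711. -286.]
1721
bar x(y) side [8.29497679e-02 6.60022748e+02]
-130 1 [ 630.1 -120.6  262.3] 630.0 262.0
-120 53 [ 628.8 -115.1  259.6] 616.0 272.0
-60 2 [640.7 -51.3 257.3] 634.0 264.0
-50 67 [634.3 -46.  259.3] 620.0 274.0
10 5 [637.6  19.5 261.2] 628.0 272.0
20 76 [638.7  23.7 257.7] 623.0 275.0
80 3 [648.4  88.8 248.4] 632.0 261.0
90 97 [643.   93.5 257. ] 627.0 276.0
hook [510.   57.2]
sp [ 533.  -157.1]
```

```bash
cat >> h.py <<'E'
def rel(*T):
    """targets (x,y,z,yaw) mm/rad -> move rows from the present pose"""
    s=manip.read_state();p=s['eef_pos'];e=s['eef_rot'];Rm=R.from_euler('xyz',e).as_matrix()
    print('t %.1f pos'%s['clock'],p.round(1),'rot',e.round(4),'j6 %.2f'%s['joints'][5])
    for t in T:
        d=Rm.T@(np.array(t[:3])-p)/1000; w=(e[2]-t[3]+np.pi)%(2*np.pi)-np.pi
        print(t,'->',d.round(4).tolist(),round(w,3))
E
python3 -c "
from h import *
rel((400,-300,270,.8),(480,0,270,1),(403,315.5,150,1))"
```

```text
t 0.1 pos [ 150.2 -528.8  204.9] rot [-3.1405e+00 -1.0000e-04  2.7680e-01] j6 -0.07
(400, -300, 270, 0.8) -> [0.3028, -0.152, -0.0649] -0.523
(480, 0, 270, 1) -> [0.4617, -0.4187, -0.0646] -0.723
(403, 315.5, 150, 1) -> [0.4738, -0.7431, 0.0558] -0.723
```

>>> {"op": "move_arm", "data": {"moves": [[0.3028,-0.152,-0.065,-0.523],[0.3028,-0.152,-0.065,-0.523],[0.3028,-0.152,-0.065,-0.523],[0.3028,-0.152,-0.065,-0.523],[0.3028,-0.152,-0.065,-0.523],[0.3028,-0.152,-0.065,-0.523],[0.3028,-0.152,-0.065,-0.523],[0.4617,-0.4187,-0.065,-0.723],[0.4617,-0.4187,-0.065,-0.723],[0.4617,-0.4187,-0.065,-0.723],[0.4617,-0.4187,-0.065,-0.723],[0.4617,-0.4187,-0.065,-0.723]], "jaw": 0.06}}

```text
clock: 1.3
eef_pos: [464.4, -56.5, 270.4]
eef_rot: [-3.141, 0.0, 1.0]
wrist_force: [0.1, -0.6, -0.4]
finger_gap: 59.8
finger_force: 0.0
```

```bash
python3 -c "
from h import *
rel((470,100,270,1),(403,315.5,180,1))"
```

```text
t 1.3 pos [464.4 -56.5 270.4] rot [-3.1415  0.      0.9997] j6 0.37
(470, 100, 270, 1) -> [0.1347, -0.0799, 0.0004] -0.0
(403, 315.5, 180, 1) -> [0.2798, -0.2527, 0.0904] -0.0
```

>>> {"op": "move_arm", "data": {"moves": [[0.1347,-0.08,0,0],[0.1347,-0.08,0,0],[0.1347,-0.08,0,0],[0.1347,-0.08,0,0],[0.28,-0.2527,0.05,0],[0.28,-0.2527,0.05,0],[0.28,-0.2527,0.05,0],[0.28,-0.2527,0.07,0],[0.28,-0.2527,0.09,0],[0.28,-0.2527,0.09,0],[0.28,-0.2527,0.09,0],[0.28,-0.2527,0.09,0]]}}

```text
clock: 2.5
eef_pos: [404.1, 312.8, 181.5]
eef_rot: [3.141, -0.001, 0.999]
wrist_force: [-0.2, 0.1, -0.0]
finger_gap: 59.6
finger_force: 0.0
```

```bash
python3 - <<'E'
from h import *
rel((403,315.5,105,1),(403,315.5,62,1))
t=shot('top');s=shot('side')
o=np.zeros((600,800,3),np.uint8)
o[:300,:400]=cv2.resize(t['frame'],(400,300));o[:300,400:]=cv2.resize(s['frame'],(400,300))
o[300:,:400]=cv2.resize(t['frame'][220:310,150:270],(400,300));o[300:,400:]=cv2.resize(s['frame'][330:450,280:440],(400,300))
cv2.imwrite('pics/g1.png',o)
E
```

```text
t 2.5 pos [404.1 312.8 181.5] rot [ 3.1408e+00 -1.3000e-03  9.9860e-01] j6 1.16
(403, 315.5, 105, 1) -> [0.0016, -0.0024, 0.0765] -0.001
(403, 315.5, 62, 1) -> [0.0015, -0.0025, 0.1195] -0.001
```

View pics/g1.png

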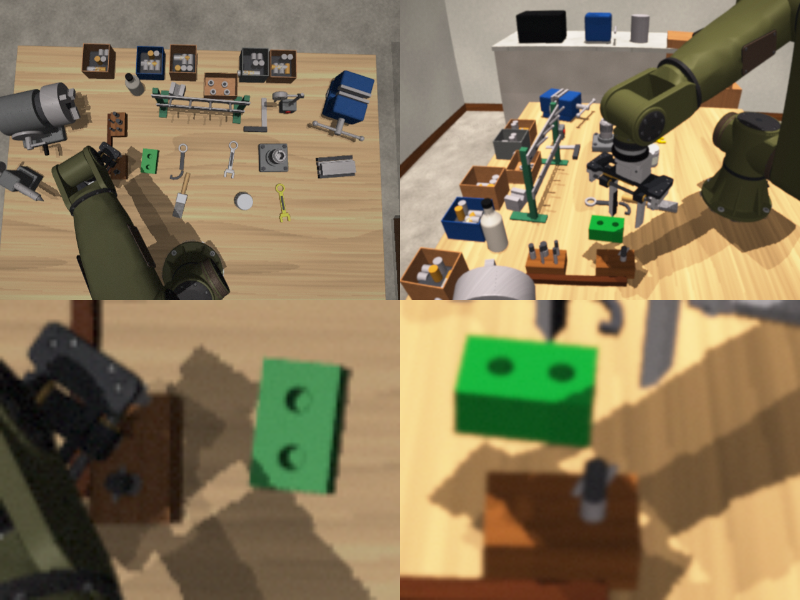

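Only two spanners are on the bench (hook and open-ended); the bit stands in the near hole, gripper above it. Descending.

>>> {"op": "move_arm", "data": {"moves": [[0,0,0.04,0],[0,0,0.075,0],[0,0,0.075,0],[0,0,0.1,0],[0,0,0.1,0],[0,0,0.117,0],[0,0,0.117,0],[0,0,0.117,0]]}}

```text
clock: 3.4
eef_pos: [403.8, 313.8, 65.2]
eef_rot: [3.141, -0.001, 1.0]
wrist_force: [-0.7, 0.7, -0.2]
finger_gap: 60.0
finger_force: 0.0
```

>>> {"op": "move_arm", "data": {"moves": [[0,0,0,0],[0,0,0,0],[0,0,0,0],[0,0,0,0],[0,0,0,0],[0,0,0,0],[0,0,0,0],[0,0,0,0]], "jaw": 0.0, "squeeze": 25}}

```text
clock: 4.2
eef_pos: [403.2, 313.6, 63.4]
eef_rot: [-3.142, 0.0, 1.0]
wrist_force: [-0.4, -1.1, -0.3]
finger_gap: 15.6
finger_force: 25.0
```

>>> {"op": "move_arm", "data": {"moves": [[0,0,-0.02,0],[0,0,-0.045,0],[0,0,-0.08,0],[0,0,-0.12,0],[0,0,-0.167,0],[0,0,-0.167,0],[0,0,-0.167,0],[0,0,-0.167,0]], "squeeze": 40}}

```text
clock: 5.0
eef_pos: [402.7, 313.3, 229.0]
eef_rot: [-3.141, 0.002, 1.0]
wrist_force: [-0.4, -0.6, -1.9]
finger_gap: 15.0
finger_force: 40.0
```

```bash
python3 -c "
from h import *
rel((490,0,230,1),(479,-328.5,230,1),(479,-328.5,132,1));print(manip.read_state()['finger_gap'])"
```

```text
t 5.0 pos [402.7 313.3 229. ] rot [-3.1406e+00  2.2000e-03  9.9990e-01] j6 1.16
(490, 0, 230, 1) -> [-0.2164, 0.2428, -0.0008] -0.0
(479, -328.5, 230, 1) -> [-0.4988, 0.4111, -0.0003] -0.0
(479, -328.5, 132, 1) -> [-0.4986, 0.4112, 0.0977] -0.0
14.984083820622597
```

>>> {"op": "move_arm", "data": {"moves": [[-0.2164,0.2428,0,0],[-0.2164,0.2428,0,0],[-0.2164,0.2428,0,0],[-0.2164,0.2428,0,0],[-0.2164,0.2428,0,0],[-0.2164,0.2428,0,0],[-0.2164,0.2428,0,0],[-0.38,0.341,0,0],[-0.38,0.341,0,0],[-0.38,0.341,0,0],[-0.38,0.341,0,0],[-0.38,0.341,0,0]]}}

```text
clock: 6.2
eef_pos: [483.6, -194.2, 228.4]
eef_rot: [-3.139, 0.001, 0.995]
wrist_force: [0.3, 1.3, -1.4]
finger_gap: 15.2
finger_force: 40.0
```

>>> {"op": "move_arm", "data": {"moves": [[-0.1188,0.0702,0,0],[-0.1188,0.0702,0,0],[-0.1188,0.0702,0,0],[-0.1188,0.0702,0,0],[-0.1188,0.0702,0,0],[-0.1188,0.0702,0,0],[-0.1188,0.0702,0,0]]}}

```text
clock: 6.9
eef_pos: [479.9, -327.0, 230.4]
eef_rot: [-3.141, -0.0, 1.001]
wrist_force: [0.4, -0.8, -1.2]
finger_gap: 15.5
finger_force: 40.0
```

```bash
python3 - <<'E'
from h import *
t=shot('top');s=shot('side')
rel((479,-328.5,190,1),(479,-328.5,133,1))
for n,c in(('top',t),('side',s)):
    P=cloud(c)
    p=proj(c,[[479,-328.5,129]])[0];print(n,p.round())
    m=(np.hypot(P[...,0]-479,P[...,1]+328.5)<40)&(P[...,2]>118)&(P[...,2]<127)
p=p.round().astype(int)
cv2.imwrite('pics/ch1.png',cv2.resize(s['frame'][p[1]-60:p[1]+60,p[0]-80:p[0]+80],(800,600),interpolation=cv2.INTER_CUBIC))
E
```

```text
t 7.0 pos [ 479.8 -327.4  230.6] rot [ 3.1415 -0.      1.0011] j6 -0.09
(479, -328.5, 190, 1) -> [-0.0014, -0.0001, 0.0406] 0.001
(479, -328.5, 133, 1) -> [-0.0014, -0.0001, 0.0976] 0.001
top [448. 248.]
side [330. 190.]
```

View pics/ch1.png

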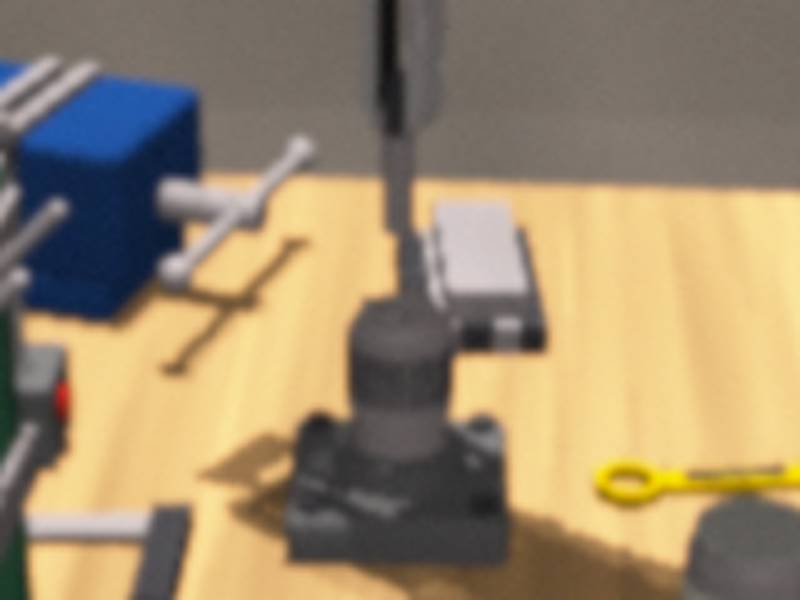

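The side view shows the bit at (400,190) vertical and centred over the chuck mouth (402,310). Lowering.

>>> {"op": "move_arm", "data": {"moves": [[0,0,0.03,0],[0,0,0.06,0],[0,0,0.075,0],[0,0,0.085,0],[0,0,0.085,0],[0,0,0.085,0]]}}

```text
clock: 7.6
eef_pos: [479.9, -328.3, 146.4]
eef_rot: [3.14, 0.0, 1.0]
wrist_force: [0.1, -0.4, -1.2]
finger_gap: 15.3
finger_force: 40.0
```

>>> {"op": "move_arm", "data": {"moves": [[0,0,0.004,0],[0,0,0.008,0],[0,0,0.01,0],[0,0,0.011,0],[0,0,0.012,0],[0,0,0.012,0],[0,0,0.012,0]]}}

```text
clock: 8.3
eef_pos: [479.6, -328.3, 133.5]
eef_rot: [3.141, -0.0, 1.0]
wrist_force: [0.8, 0.3, -2.2]
finger_gap: 15.3
finger_force: 40.0
```

>>> {"op": "move_arm", "data": {"moves": [[0,0,0.0005,0],[0,0,0.001,0],[0,0,0.0015,0],[0,0,0.0015,0],[0,0,0.0015,0]]}}

```text
clock: 8.8
eef_pos: [479.9, -328.5, 133.4]
eef_rot: [3.14, 0.0, 1.0]
wrist_force: [-3.3, 1.6, 10.1]
finger_gap: 15.5
finger_force: 40.0
```

>>> {"op": "move_arm", "data": {"moves": [[0,0,-0.0005,0],[0,0,-0.0005,0],[0,0,-0.0005,0],[0,0,-0.0005,0],[0,0,-0.0005,0],[0,0,-0.02,0],[0,0,-0.045,0],[0,0,-0.063,0],[0,0,-0.063,0]], "jaw": 0.09}}

```text
clock: 9.7
eef_pos: [480.3, -328.8, 197.2]
eef_rot: [3.138, 0.0, 1.0]
wrist_force: [-0.4, -0.5, -0.6]
finger_gap: 83.8
finger_force: 0.0
```

>>> {"op": "move_arm", "data": {"moves": [[0,0,0,-0.5],[0,0,0,-0.5],[0,0,0,-0.5],[0,0,0,-0.5],[0,0,0,-1.0],[0,0,0,-1.0],[0,0,0,-1.0],[0,0,0,-1.3],[0,0,0,-1.5],[0,0,0,-1.6],[0,0,0,-1.8],[0,0,0,-1.8]]}}

```text
clock: 10.9
eef_pos: [479.3, -328.0, 193.5]
eef_rot: [3.141, -0.002, 2.706]
wrist_force: [0.2, 0.1, -0.1]
finger_gap: 90.0
finger_force: 0.0
```

```bash
python3 - <<'E'
from h import *
s=manip.read_state();y=s['eef_rot'][2]
rel((479.2,-328.4,83,y),(479.2,-328.4,83,y-.3))
s=shot('side')
cv2.imwrite('pics/ch2.png',cv2.resize(s['frame'][110:230,250:410],(800,600),interpolation=cv2.INTER_CUBIC))
E
```

```text
t 10.9 pos [ 479.3 -328.   193.5] rot [ 3.1412e+00 -1.6000e-03  2.7060e+00] j6 -1.80
(479.2, -328.4, 83, np.float64(2.7059641929007894)) -> [-0.0003, -0.0004, 0.1105] 0.0
(479.2, -328.4, 83, np.float64(2.4059641929007896)) -> [-0.0003, -0.0004, 0.1105] 0.3
```

View pics/ch2.png

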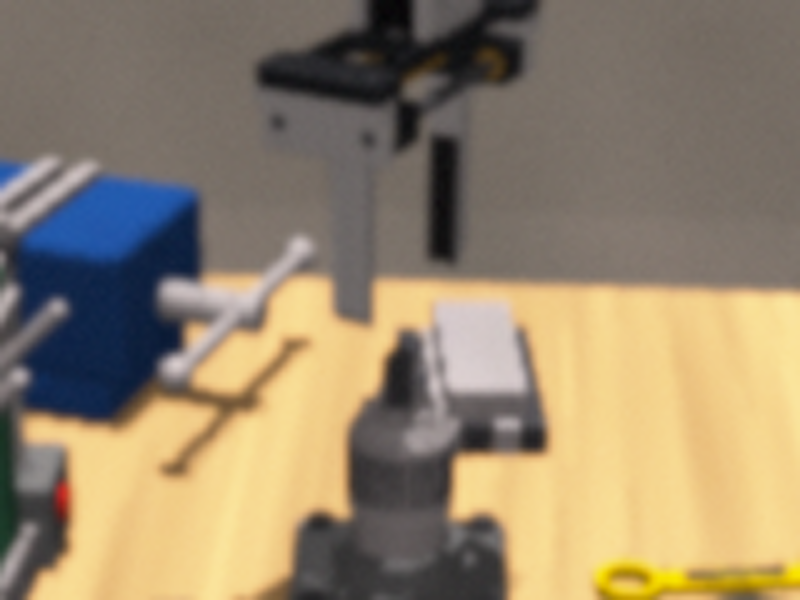

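The bit stands upright in the chuck (405,370), about 36 mm showing. Lower onto the sleeve.

>>> {"op": "move_arm", "data": {"moves": [[0,0,0.04,0],[0,0,0.07,0],[0,0,0.09,0],[0,0,0.105,0],[0,0,0.11,0],[0,0,0.11,0],[0,0,0.11,0]]}}

```text
clock: 11.65
eef_pos: [479.9, -328.6, 85.9]
eef_rot: [-3.141, 0.001, 2.699]
wrist_force: [-0.9, 0.8, 0.4]
finger_gap: 90.2
finger_force: 0.0
```

>>> {"op": "move_arm", "data": {"moves": [[0,0,0,0],[0,0,0,0],[0,0,0,0],[0,0,0,0],[0,0,0,0],[0,0,0,0]], "jaw": 0.04, "squeeze": 55}}

```text
clock: 12.25
eef_pos: [478.9, -329.9, 85.2]
eef_rot: [-3.139, 0.001, 2.699]
wrist_force: [-6.2, -10.5, -0.7]
finger_gap: 56.8
finger_force: 55.0
```

>>> {"op": "move_arm", "data": {"moves": [[0,0,0,0.1],[0,0,0,0.2],[0,0,0,0.3],[0,0,0,0.4],[0,0,0,0.5],[0,0,0,0.6],[0,0,0,0.7],[0,0,0,0.8],[0,0,0,0.8]]}}

```text
clock: 13.15
eef_pos: [478.6, -330.1, 85.1]
eef_rot: [-3.14, 0.002, 1.895]
wrist_force: [-7.8, -12.8, 0.7]
finger_gap: 57.1
finger_force: 55.0
```

```bash
python3 -c "
from h import *
s=manip.read_state();print(s['moment'],s['effort'][5],s['joints'][5],s['finger_gap'],s['wrist_force'])"
```

```text
[-2.23951769  1.18355108 -0.19374389] 1.3994322717189789 -0.9886484026652961 57.08064689261291 [ -7.80748223 -12.84200675   0.70279951]
```

>>> {"op": "move_arm", "data": {"moves": [[0,0,0,0.1],[0,0,0,0.2],[0,0,0,0.3],[0,0,0,0.4],[0,0,0,0.5],[0,0,0,0.6],[0,0,0,0.7],[0,0,0,0.8],[0,0,0,0.8],[0,0,0,0.8]]}}

```text
clock: 14.15
eef_pos: [478.3, -330.1, 85.2]
eef_rot: [-3.141, 0.003, 1.099]
wrist_force: [-9.7, -12.3, 2.6]
finger_gap: 56.9
finger_force: 55.0
```

```bash
echo "from h import *
s=manip.read_state();print(s['moment'],s['effort'][5],s['joints'][5],s['eef_rot'][2],s['finger_gap'],s['wrist_force'])">m.py; python3 m.py
```

```text
[-2.08518209  1.87922058 -0.15727232] -0.03574492991901934 -0.1918764432035749 1.0985884861875235 56.91947324157673 [ -9.74095796 -12.32325905   2.59875187]
```

>>> {"op": "move_arm", "data": {"moves": [[0,0,0,0.05],[0,0,0,0.1],[0,0,0,0.15],[0,0,0,0.15],[0,0,0,0.15]]}}

```text
clock: 14.65
eef_pos: [478.2, -330.1, 85.1]
eef_rot: [-3.141, 0.003, 0.949]
wrist_force: [-10.3, -11.2, 1.6]
finger_gap: 56.9
finger_force: 55.0
```

```bash
python3 m.py
```

```text
[-1.99595354  1.89437751 -0.25522438] -0.12177282012999058 -0.041978871144527294 0.9486359110637992 56.886773870607364 [-10.32200982 -11.20775293   1.64575422]
```

>>> {"op": "move_arm", "data": {"moves": [[0,0,0,0.05],[0,0,0,0.1],[0,0,0,0.15],[0,0,0,0.15],[0,0,0,0.15]]}}

```text
clock: 15.15
eef_pos: [478.2, -330.1, 85.1]
eef_rot: [3.141, 0.003, 0.799]
wrist_force: [-10.6, -11.7, 1.7]
finger_gap: 56.8
finger_force: 55.0
```

```bash
python3 m.py
```

```text
[-1.89797936  1.98551545 -0.15186203] -0.12243423610925674 0.10797787048287424 0.7986369882105737 56.82181141082002 [-10.64251903 -11.66023428   1.68169918]
```

>>> {"op": "move_arm", "data": {"moves": [[0,0,0,0.05],[0,0,0,0.1],[0,0,0,0.1],[0,0,0,0.1]]}}

```text
clock: 15.55
eef_pos: [478.1, -330.0, 85.1]
eef_rot: [3.141, 0.003, 0.699]
wrist_force: [-9.8, -11.7, 2.7]
finger_gap: 56.7
finger_force: 55.0
```

```bash
python3 m.py
```

```text
[-1.81320009  2.04089934 -0.19030737] -0.12313823215663433 0.2080175404301088 0.6985692423075043 56.74505331229894 [ -9.7519566  -11.72142781   2.74314377]
```

>>> {"op": "move_arm", "data": {"moves": [[0,0,0,0.05],[0,0,0,0.1],[0,0,0,0.1],[0,0,0,0.1]]}}

```text
clock: 15.95
eef_pos: [478.1, -330.0, 85.2]
eef_rot: [3.141, 0.003, 0.599]
wrist_force: [-9.7, -11.7, 2.8]
finger_gap: 56.7
finger_force: 55.0
```

```bash
python3 m.py
```

```text
[-1.684276    2.12519864 -0.18957152] -0.12359508778899908 0.3079952123145213 0.5985766861808925 56.696506570077425 [ -9.71621765 -11.72576955   2.80136029]
```

>>> {"op": "move_arm", "data": {"moves": [[0,0,0,0.05],[0,0,0,0.1],[0,0,0,0.1],[0,0,0,0.1]]}}

```text
clock: 16.35
eef_pos: [478.1, -329.9, 85.1]
eef_rot: [3.141, 0.003, 0.499]
wrist_force: [-10.5, -10.7, 2.4]
finger_gap: 57.3
finger_force: 55.0
```

```bash
python3 m.py
```

```text
[-1.58869743  2.12607257 -0.17238746] -0.09390061721205711 0.40799314925680774 0.49860316622855194 57.27855824304918 [-10.48832751 -10.66390749   2.415539  ]
```

>>> {"op": "move_arm", "data": {"moves": [[0,0,0,0.05],[0,0,0,0.1],[0,0,0,0.1],[0,0,0,0.1]]}}

```text
clock: 16.75
eef_pos: [478.1, -329.9, 85.1]
eef_rot: [3.141, 0.003, 0.399]
wrist_force: [-11.6, -11.8, 3.7]
finger_gap: 56.8
finger_force: 55.0
```

```bash
python3 m.py
```

```text
[-1.54798069  2.14377194 -0.09245126] -0.03455582424066961 0.5079357186358404 0.3986825447165889 56.774721561565656 [-11.57558229 -11.79234618   3.68290716]
```

>>> {"op": "move_arm", "data": {"moves": [[0,0,0,0.05],[0,0,0,0.1],[0,0,0,0.1],[0,0,0,0.1]]}}

```text
clock: 17.15
eef_pos: [478.0, -329.9, 85.1]
eef_rot: [3.141, 0.003, 0.299]
wrist_force: [-11.5, -11.8, 2.6]
finger_gap: 57.0
finger_force: 55.0
```

```bash
python3 m.py
```

```text
[-1.39798793  2.13952526 -0.04278322] 0.02826778159942478 0.6078351955801992 0.29873009218518387 56.961911889568945 [-11.54965584 -11.7713179    2.57099962]
```

>>> {"op": "move_arm", "data": {"moves": [[0,0,0,0.05],[0,0,0,0.1],[0,0,0,0.1],[0,0,0,0.1]]}}

```text
clock: 17.55
eef_pos: [478.0, -329.8, 85.1]
eef_rot: [3.14, 0.003, 0.199]
wrist_force: [-12.5, -10.1, 2.6]
finger_gap: 57.0
finger_force: 55.0
```

```bash
python3 m.py
```

```text
[-1.37509812  2.15028823  0.03881097] 0.09304527891799808 0.7077552428182314 0.19888833744258672 56.997950757851825 [-12.50729234 -10.11007925   2.57802001]
```

>>> {"op": "move_arm", "data": {"moves": [[0,0,0,0.05],[0,0,0,0.08],[0,0,0,0.08],[0,0,0,0.08],[0,0,0,0.08]]}}

```text
clock: 18.05
eef_pos: [478.0, -329.8, 85.1]
eef_rot: [3.14, 0.003, 0.119]
wrist_force: [-12.3, -10.6, 3.6]
finger_gap: 57.1
finger_force: 55.0
```

```bash
python3 m.py
```

```text
[-1.29472349  2.10937855  0.07849274] 0.07427556440234184 0.7876164032189313 0.11899287140863057 57.09167625306414 [-12.27180751 -10.57691531   3.55858256]
```

>>> {"op": "move_arm", "data": {"moves": [[0,0,0,0],[0,0,0,0],[0,0,0,0],[0,0,0,0]], "jaw": 0.08}}

```text
clock: 18.45
eef_pos: [479.7, -328.1, 85.0]
eef_rot: [-3.142, -0.0, 0.12]
wrist_force: [0.4, -0.3, 0.2]
finger_gap: 79.5
finger_force: 0.0
```

```bash
python3 m.py;python3 -c "
from h import *
rel((477.8,-330.2,84,.12))"
```

```text
[ 0.00765694  0.00526176 -0.08404939] 0.00032040607948147226 0.7876421828473599 0.12006928270907391 79.46399817240795 [ 0.42775607 -0.32770473  0.24107233]
t 18.4 pos [ 479.7 -328.1   85. ] rot [-3.1415e+00 -1.0000e-04  1.2010e-01] j6 0.79
(477.8, -330.2, 84, 0.12) -> [-0.0021, 0.0018, 0.001] 0.0
```

>>> {"op": "move_arm", "data": {"moves": [[-0.0021,0.0018,0,0],[-0.0021,0.0018,0,0],[-0.0021,0.0018,0,0],[-0.0021,0.0018,0,0],[-0.0021,0.0018,0,0],[-0.0021,0.0018,0,0],[-0.0021,0.0018,0,0]], "jaw": 0.04, "squeeze": 60}}

```text
clock: 19.15
eef_pos: [477.6, -330.0, 84.9]
eef_rot: [-3.141, 0.0, 0.12]
wrist_force: [-1.4, 4.7, 2.8]
finger_gap: 58.1
finger_force: 60.0
```

```bash
python3 m.py
```

```text
[0.87025541 0.40277586 0.27768475] 0.303792804479599 0.7828060162045865 0.12008097802785134 58.0898114296796 [-1.40366524  4.74468771  2.81252997]
```

>>> {"op": "move_arm", "data": {"moves": [[0,0,0,0.03],[0,0,0,0.03],[0,0,0,0.03],[0,0,0,0.03]]}}

```text
clock: 19.55
eef_pos: [477.6, -330.0, 84.9]
eef_rot: [-3.141, 0.0, 0.09]
wrist_force: [-2.9, 4.5, 2.1]
finger_gap: 57.8
finger_force: 60.0
```

```bash
python3 m.py
```

```text
[0.90296443 0.3842082  0.12999303] 0.10969134047627449 0.8130003773465695 0.08976968618221526 57.83909198011809 [-2.86964671  4.49704705  2.06281491]
```

>>> {"op": "move_arm", "data": {"moves": [[0,0,0,0],[0,0,0,0],[0,0,0,0],[0,0,-0.03,0],[0,0,-0.049,0],[0,0,-0.049,0],[0,0,-0.049,0]], "jaw": 0.08}}

```text
clock: 20.25
eef_pos: [477.5, -330.3, 133.4]
eef_rot: [3.142, 0.0, 0.09]
wrist_force: [-0.1, -0.1, -0.1]
finger_gap: 80.1
finger_force: 0.0
```

>>> {"op": "move_arm", "data": {"moves": [[0,0,0,0],[0,0,0,0],[0,0,0,0],[0,0,0,0],[0,0,0,0],[0,0,0,0],[0,0,0,0],[0,0,0,0],[0,0,0,0]], "jaw": 0.0, "squeeze": 20}}

```text
clock: 21.15
eef_pos: [477.6, -330.1, 134.0]
eef_rot: [-3.141, 0.0, 0.09]
wrist_force: [-1.2, 1.8, 0.5]
finger_gap: 15.5
finger_force: 20.0
```

```bash
python3 m.py
```

```text
[ 0.40630602  0.16022983 -0.02450054] -0.009560885955579579 0.8129431606532486 0.08977565524324183 15.51313182577404 [-1.1697411   1.774087    0.46201588]
```

>>> {"op": "move_arm", "data": {"moves": [[0,0,-0.001,0],[0,0,-0.001,0],[0,0,-0.001,0]]}}

```text
clock: 21.45
eef_pos: [477.5, -330.0, 134.1]
eef_rot: [-3.141, 0.001, 0.09]
wrist_force: [3.2, 0.6, -13.2]
finger_gap: 15.4
finger_force: 20.0
```

```bash
python3 m.py
```

```text
[ 0.12157194 -0.62627001  0.02284307] -0.01698717358522117 0.8128967248998837 0.08985871875161533 15.429026521872963 [  3.15883759   0.58145438 -13.16708047]
```

The chuck holds the bit against a 13 N pull. Release, rise, and remeasure the block and row.

>>> {"op": "move_arm", "data": {"moves": [[0,0,0.0,0],[0,0,0.0,0],[0,0,0.0,0],[0,0,0.0,0],[0,0,-0.05,0],[0,0,-0.1,0],[0,0,-0.13,0],[0,0,-0.13,0]], "jaw": 0.04}}

```text
clock: 22.25
eef_pos: [478.6, -331.1, 270.1]
eef_rot: [3.136, -0.006, 0.09]
wrist_force: [-0.1, -0.3, -0.0]
finger_gap: 39.9
finger_force: 0.0
```

```bash
cat > blk.py <<'E'
from h import *
c=shot('top');P=cloud(c);z=P[...,2]
def rect(m,n):
    k,l,s,_=cv2.connectedComponentsWithStats(m.astype(np.uint8));i=1+s[1:,4].argmax()
    Q=P[l==i];r=cv2.minAreaRect(Q[:,:2].astype(np.float32));print(n,s[i,4],np.round(r[0],1),np.round(r[1],1),round(r[2],2),'med',np.median(Q,0).round(1));return Q
def box(m,x,y):return m&(P[...,0]>x[0])&(P[...,0]<x[1])&(P[...,1]>y[0])&(P[...,1]<y[1])
for n,x in(('blk',(340,549)),('row',(549,670))):
    Q=rect(box((z>40)&(z<50),x,(270,352)),n)
    for k,a in enumerate('xy'):
        lo=np.percentile(Q[:,k],[2,98]);print(a,lo.round(1))
    # edges: y-range per x-bin -> centre line fit
    b=np.round(Q[:,0]/5);ks=np.unique(b)[2:-2]
    c=np.array([[Q[b==k,0].mean(),(Q[b==k,1].max()+Q[b==k,1].min())/2,Q[b==k,1].max()] for k in ks])
    f=np.polyfit(c[:,0],c[:,1],1);print('centre line yaw %.4f'%f[0],'y at 550: %.1f'%np.polyval(f,550),'y mid %.1f'%c[:,1].mean())
Q=rect(box((z>15)&(z<30),(380,660),(345,390)),'bat')
b=np.round(Q[:,0]/6);ks=np.unique(b)[3:-3]
c=np.array([[Q[b==k,0].mean(),np.median(Q[b==k,1])] for k in ks]);f=np.polyfit(c[:,0],c[:,1],1);print('batten mid line yaw %.4f'%f[0],'y550 %.1f y423 %.1f'%(np.polyval(f,550),np.polyval(f,423)))
E
python3 blk.py
```

```text
blk 821 [422.9 316.4] [98.  61.6] 1.7 med [422.4 316.5  46. ]
x [374.4 471.1]
y [286.8 345.6]
centre line yaw 0.0237 y at 550: 319.2 y mid 316.3
row 558 [603.7 324.4] [99.1 56.4] 1.03 med [596.7 320.7  46. ]
x [554.8 651.7]
y [297.3 350.8]
centre line yaw 0.0367 y at 550: 321.6 y mid 323.6
bat 605 [522.6 365.5] [257.8  20.7] 1.6 med [506.8 365.8  23.3]
batten mid line yaw 0.0558 y550 367.6 y423 360.5
```

```bash
python3 -c "
from h import *
rel((470,0,260,.03),(423,316,110,.03),(423,316,28,.03))"
```

```text
t 22.3 pos [ 478.1 -330.7  266.9] rot [ 3.1389e+00 -2.7000e-03  8.9800e-02] j6 0.81
(470, 0, 260, 0.03) -> [0.0216, -0.3301, 0.0061] 0.06
(423, 316, 110, 0.03) -> [0.0027, -0.6494, 0.1552] 0.06
(423, 316, 28, 0.03) -> [0.0025, -0.6496, 0.2372] 0.06
```

>>> {"op": "move_arm", "data": {"moves": [[0.022,-0.33,0,0.06],[0.022,-0.33,0,0.06],[0.022,-0.33,0,0.06],[0.022,-0.33,0,0.06],[0.022,-0.33,0,0.06],[0.022,-0.33,0,0.06],[0.022,-0.33,0,0.06],[0.003,-0.65,0,0.06],[0.003,-0.65,0,0.06],[0.003,-0.65,0,0.06],[0.003,-0.65,0,0.06],[0.003,-0.65,0,0.06]], "jaw": 0.09}}

```text
clock: 23.5
eef_pos: [431.7, 249.3, 263.6]
eef_rot: [3.141, 0.002, 0.03]
wrist_force: [0.7, 0.2, -0.0]
finger_gap: 89.9
finger_force: 0.0
```

```bash
python3 -c "
from h import *
rel((423,316,110,.03),(423,316,28,.03))"
```

```text
t 23.5 pos [431.7 249.3 263.6] rot [3.1408e+00 1.6000e-03 2.9800e-02] j6 1.99
(423, 316, 110, 0.03) -> [-0.0065, -0.067, 0.1536] -0.0
(423, 316, 28, 0.03) -> [-0.0063, -0.0671, 0.2356] -0.0
```

>>> {"op": "move_arm", "data": {"moves": [[-0.0065,-0.067,0,0],[-0.0065,-0.067,0.03,0],[-0.0065,-0.067,0.08,0],[-0.0065,-0.067,0.13,0],[-0.0065,-0.067,0.16,0],[-0.0065,-0.067,0.16,0],[-0.0065,-0.067,0.16,0]]}}

```text
clock: 24.2
eef_pos: [424.3, 314.3, 105.2]
eef_rot: [3.141, 0.001, 0.03]
wrist_force: [1.0, 0.0, -0.2]
finger_gap: 90.0
finger_force: 0.0
```

```bash
python3 -c "
from h import *
rel((423,316,28,.03))
s=shot('side')
cv2.imwrite('pics/b1.png',cv2.resize(s['frame'][320:470,200:400],(800,600),interpolation=cv2.INTER_CUBIC))"
```

```text
t 24.2 pos [424.3 314.3 105.2] rot [3.1412e+00 7.0000e-04 2.9800e-02] j6 2.11
(423, 316, 28, 0.03) -> [-0.0012, -0.0018, 0.0772] -0.0
```

View pics/b1.png

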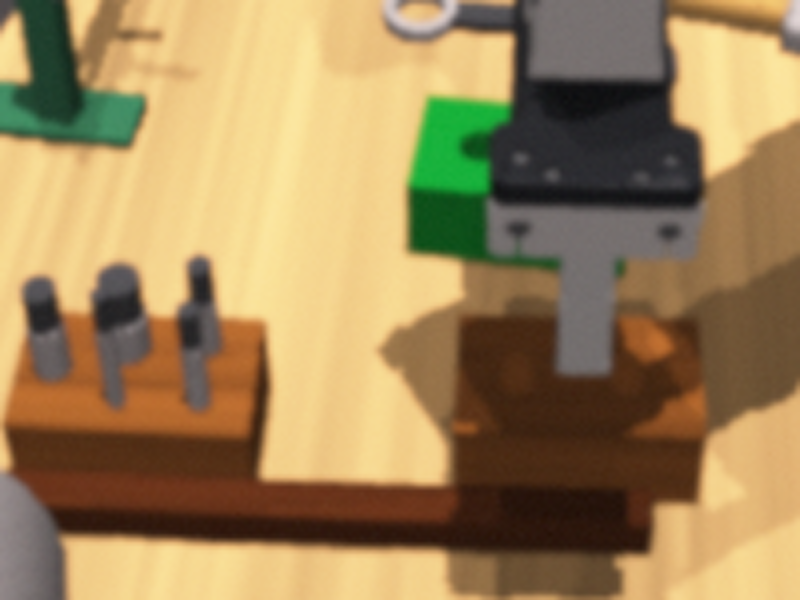

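Fingers straddle the emptied block at (585,400); batten below, cutters clear. Descend and grip gently.

>>> {"op": "move_arm", "data": {"moves": [[0,0,0.03,0],[0,0,0.055,0],[0,0,0.07,0],[0,0,0.075,0],[0,0,0.075,0],[0,0,0.075,0]]}}

```text
clock: 24.85
eef_pos: [425.1, 314.8, 31.5]
eef_rot: [-3.14, -0.002, 0.03]
wrist_force: [-0.2, -0.4, 0.5]
finger_gap: 90.0
finger_force: 0.0
```

>>> {"op": "move_arm", "data": {"moves": [[0,0,0,0],[0,0,0,0],[0,0,0,0],[0,0,0,0],[0,0,0,0],[0,0,0,0],[0,0,0,0]], "jaw": 0.05, "squeeze": 15}}

```text
clock: 25.55
eef_pos: [424.4, 314.5, 30.2]
eef_rot: [-3.141, -0.0, 0.03]
wrist_force: [-0.6, 1.8, 3.7]
finger_gap: 59.5
finger_force: 15.0
```

```bash
python3 m.py; python3 -c "
from h import *
rel((425,318,28,.033),(495,320.3,28,.033),(506,320.7,28,.033))"
```

```text
[0.3335036  0.13132996 0.03523428] -0.009422350558452308 2.1091709677251504 0.02980300850734663 59.463405906581244 [-0.59065046  1.83972414  3.71103044]
t 25.6 pos [424.4 314.5  30.2] rot [-3.1412e+00 -3.0000e-04  2.9800e-02] j6 2.11
(425, 318, 28, 0.033) -> [0.0007, -0.0035, 0.0022] -0.003
(495, 320.3, 28, 0.033) -> [0.0707, -0.0037, 0.0022] -0.003
(506, 320.7, 28, 0.033) -> [0.0817, -0.0038, 0.0022] -0.003
```

>>> {"op": "move_arm", "data": {"moves": [[0.01,-0.001,0,0],[0.025,-0.002,0,0],[0.04,-0.0026,0,0],[0.055,-0.0026,0,0],[0.065,-0.0026,0,0],[0.072,-0.0026,0,0],[0.073,-0.0026,0,0],[0.073,-0.0026,0,0]]}}

```text
clock: 26.35
eef_pos: [497.4, 319.0, 30.1]
eef_rot: [3.141, 0.0, 0.03]
wrist_force: [-1.3, -0.6, 5.3]
finger_gap: 60.0
finger_force: 15.0
```

>>> {"op": "move_arm", "data": {"moves": [[0.001,0,0,0],[0.002,0,0,0],[0.003,0,0,0],[0.003,0,0,0]]}}

```text
clock: 26.75
eef_pos: [499.9, 319.2, 30.1]
eef_rot: [3.141, 0.001, 0.03]
wrist_force: [-5.0, 0.0, 6.2]
finger_gap: 60.2
finger_force: 15.0
```

>>> {"op": "move_arm", "data": {"moves": [[0.001,0,0,0],[0.002,0,0,0],[0.002,0,0,0],[0.002,0,0,0]]}}

```text
clock: 27.15
eef_pos: [501.9, 319.3, 30.1]
eef_rot: [3.141, 0.001, 0.03]
wrist_force: [-4.7, 0.4, 6.6]
finger_gap: 59.9
finger_force: 15.0
```

>>> {"op": "move_arm", "data": {"moves": [[0.001,0,0,0],[0.002,0,0,0],[0.002,0,0,0],[0.002,0,0,0]]}}

```text
clock: 27.55
eef_pos: [503.9, 319.3, 30.1]
eef_rot: [3.141, 0.001, 0.03]
wrist_force: [-4.9, -0.1, 6.7]
finger_gap: 60.0
finger_force: 15.0
```

>>> {"op": "move_arm", "data": {"moves": [[0.001,0,0,0],[0.002,0,0,0],[0.002,0,0,0],[0.002,0,0,0]]}}

```text
clock: 27.95
eef_pos: [505.1, 319.3, 30.1]
eef_rot: [3.141, 0.003, 0.03]
wrist_force: [-10.3, -1.3, 10.6]
finger_gap: 60.2
finger_force: 15.0
```

```bash
python3 - <<'E'
from h import *
c=shot('side')
f=c['frame'];p=proj(c,[[553,355,45]])[0].astype(int);print(p)
cv2.imwrite('pics/b2.png',cv2.resize(f[p[1]-75:p[1]+75,p[0]-100:p[0]+100],(800,600),interpolation=cv2.INTER_CUBIC))
E
```

```text
[261 427]
```

View pics/b2.png

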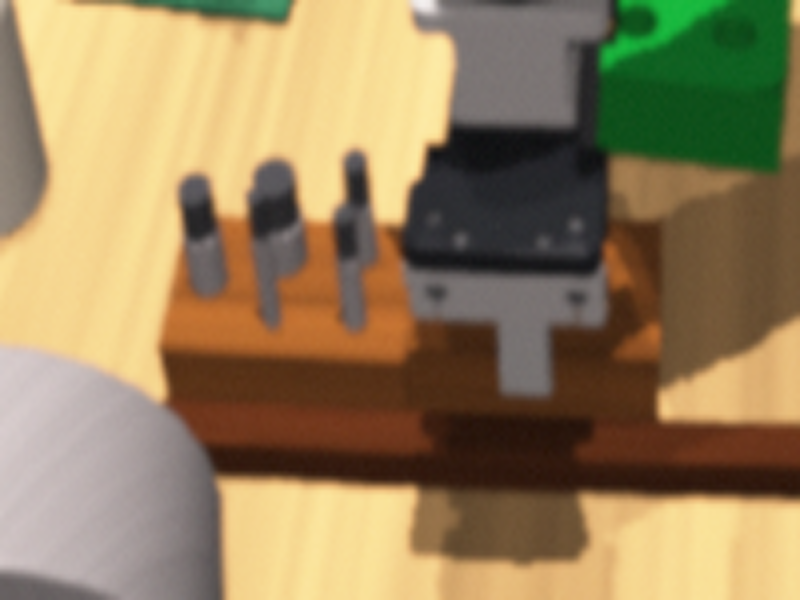

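The block butts against the row (seam at about (410,340)), edges in line. One more light press, then release and rise.

>>> {"op": "move_arm", "data": {"moves": [[0.001,0,0,0],[0.0015,0,0,0],[0.0015,0,0,0],[0.0015,0,0,0]]}}

```text
clock: 28.4
eef_pos: [505.9, 319.3, 29.9]
eef_rot: [3.141, 0.004, 0.03]
wrist_force: [-14.6, -0.9, 11.8]
finger_gap: 59.7
finger_force: 15.0
```

>>> {"op": "move_arm", "data": {"moves": [[0,0,0,0],[0,0,0,0],[0,0,0,0],[0,0,0,0],[0,0,-0.03,0],[0,0,-0.07,0],[0,0,-0.12,0],[0,0,-0.17,0],[0,0,-0.22,0],[-0.05,0.05,-0.22,0],[-0.1,0.1,-0.22,0]], "jaw": 0.085}}

```text
clock: 29.5
eef_pos: [439.0, 246.2, 251.0]
eef_rot: [-3.141, -0.003, 0.03]
wrist_force: [0.8, -1.1, -0.2]
finger_gap: 84.8
finger_force: 0.0
```

>>> {"op": "move_arm", "data": {"moves": [[-0.03,0.05,0,0],[-0.06,0.1,0,0],[-0.06,0.15,0,0],[-0.06,0.18,0,0],[-0.06,0.18,0,0]]}}

```text
clock: 30.0
eef_pos: [384.4, 61.2, 250.4]
eef_rot: [3.141, -0.001, 0.025]
wrist_force: [0.7, 0.3, -0.3]
finger_gap: 84.8
finger_force: 0.0
```

```bash
cat > blk2.py <<'E'
from h import *
import sys
sys.argv
exec(open('blk.py').read().split('for n,x in')[0])
Q=rect(box((z>40)&(z<50),(420,670),(270,362)),'both')
b=np.round((Q[:,0])/5);ks=np.unique(b)[1:-1]
for k in ks[::2]:
    q=Q[b==k];print(int(k*5),q[:,1].min().round(1),q[:,1].max().round(1),len(q))
print('x',Q[:,0].min().round(1),Q[:,0].max().round(1))
cv2.imwrite('pics/b3.png',cv2.resize(load('top')['frame'][165:285,130:290],(800,600),interpolation=cv2.INTER_CUBIC))
rel((400,100,250,0))
E
python3 blk2.py
```

```text
both 1398 [554.1 321.7] [201.1  63.4] 4.27 med [543.8 322.1  45.8]
460 288.2 345.4 40
470 287.8 346.2 46
480 288.5 346.4 31
490 288.6 347.3 37
500 288.9 349.2 39
510 289.3 349.1 42
520 289.5 350.0 40
530 290.1 349.4 34
540 289.6 349.8 39
550 291.4 351.1 44
560 297.2 353.4 41
570 297.3 354.4 42
580 297.8 338.6 16
590 296.5 355.8 41
600 297.7 355.7 37
610 297.1 356.2 14
620 299.3 357.1 25
630 298.1 357.8 46
640 298.7 358.1 29
650 299.8 359.1 28
x 452.8 653.7
t 30.1 pos [384.6  63.1 250.3] rot [ 3.1415e+00 -1.1000e-03  2.5400e-02] j6 1.61
(400, 100, 250, 0) -> [0.0163, -0.0365, 0.0003] 0.025
```

View pics/b3.png

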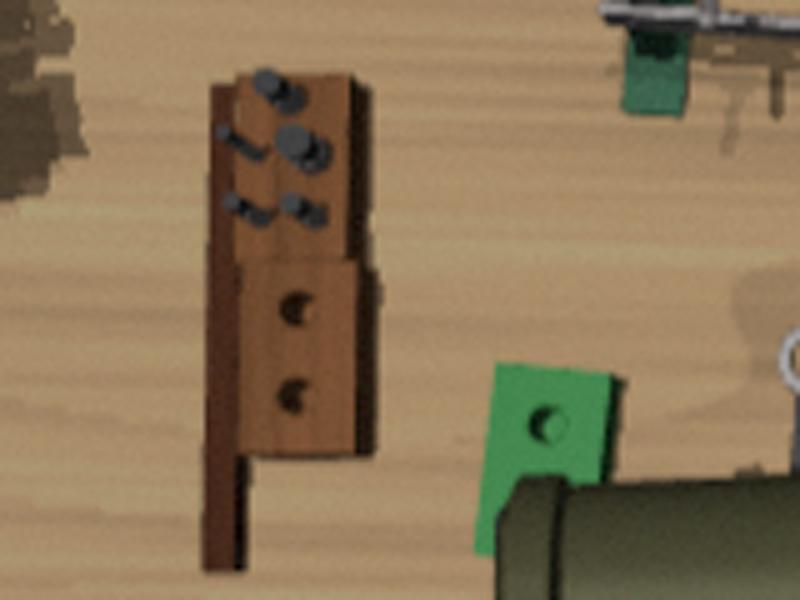

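Blocks are flush at the seam (300,258), but the loose one sits about 3 mm to the right (-y) of the row. I'll regrip and shift it, using batten contact as reference.

```bash
python3 -c "
from h import *
rel((440,240,250,.03),(505,319.3,250,.03),(505,319.3,30,.03))"
```

```text
t 30.1 pos [384.6  63.1 250.3] rot [ 3.1415e+00 -1.1000e-03  2.5400e-02] j6 1.61
(440, 240, 250, 0.03) -> [0.0599, -0.1754, 0.0004] -0.005
(505, 319.3, 250, 0.03) -> [0.1269, -0.253, 0.0004] -0.005
(505, 319.3, 30, 0.03) -> [0.1266, -0.2531, 0.2204] -0.005
```

>>> {"op": "move_arm", "data": {"moves": [[0.03,-0.05,0,0],[0.06,-0.1,0,0],[0.08,-0.15,0,0],[0.1,-0.2,0,0],[0.127,-0.252,0,0],[0.127,-0.252,0,0],[0.127,-0.252,0.04,0],[0.127,-0.252,0.08,0],[0.127,-0.252,0.12,0],[0.127,-0.252,0.16,0],[0.127,-0.252,0.16,0],[0.127,-0.252,0.16,0]], "jaw": 0.09}}

```text
clock: 31.25
eef_pos: [503.8, 321.7, 90.7]
eef_rot: [3.142, 0.0, 0.031]
wrist_force: [0.9, 0.4, 0.6]
finger_gap: 90.2
finger_force: 0.0
```

```bash
python3 -c "
from h import *
rel((505,319.3,30,.03))"
```

```text
t 31.2 pos [503.8 321.7  90.7] rot [3.1416e+00 3.0000e-04 3.0800e-02] j6 2.05
(505, 319.3, 30, 0.03) -> [0.0012, 0.0024, 0.0607] 0.001
```

>>> {"op": "move_arm", "data": {"moves": [[-0.001,0,0.03,0],[-0.001,0,0.05,0],[-0.001,0,0.06,0],[-0.001,0,0.06,0],[-0.001,0,0.06,0]]}}

```text
clock: 31.75
eef_pos: [503.8, 321.2, 31.8]
eef_rot: [-3.14, -0.002, 0.03]
wrist_force: [-0.3, -0.2, 0.0]
finger_gap: 89.8
finger_force: 0.0
```

>>> {"op": "move_arm", "data": {"moves": [[0,0,0,0],[0,0,0,0],[0,0,0,0],[0,0,0,0],[0,0,0,0],[0,0,0,0],[0,0,0,0]], "jaw": 0.05, "squeeze": 15}}

```text
clock: 32.45
eef_pos: [503.1, 320.5, 30.2]
eef_rot: [3.141, -0.0, 0.03]
wrist_force: [-1.7, -2.6, 5.0]
finger_gap: 60.2
finger_force: 15.0
```

>>> {"op": "move_arm", "data": {"moves": [[-0.001,-0.0005,0,0],[-0.001,-0.001,0,0],[-0.001,-0.001,0,0]]}}

```text
clock: 32.75
eef_pos: [502.2, 321.4, 30.2]
eef_rot: [3.142, -0.001, 0.03]
wrist_force: [1.1, -4.1, 5.1]
finger_gap: 60.1
finger_force: 15.0
```

>>> {"op": "move_arm", "data": {"moves": [[0,-0.0005,0,0],[0,-0.001,0,0],[0,-0.001,0,0]]}}

```text
clock: 33.05
eef_pos: [502.1, 322.4, 30.2]
eef_rot: [3.141, -0.0, 0.03]
wrist_force: [0.9, -5.0, 6.4]
finger_gap: 59.7
finger_force: 15.0
```

>>> {"op": "move_arm", "data": {"moves": [[0,-0.0005,0,0],[0,-0.001,0,0],[0,-0.001,0,0]]}}

```text
clock: 33.35
eef_pos: [502.1, 323.3, 30.2]
eef_rot: [3.141, -0.0, 0.03]
wrist_force: [-0.7, -5.5, 6.5]
finger_gap: 60.3
finger_force: 15.0
```

>>> {"op": "move_arm", "data": {"moves": [[0,-0.0005,0,0],[0,-0.001,0,0],[0,-0.001,0,0]]}}

```text
clock: 33.65
eef_pos: [502.0, 324.3, 30.2]
eef_rot: [3.141, -0.0, 0.03]
wrist_force: [1.7, -4.1, 6.2]
finger_gap: 59.9
finger_force: 15.0
```

>>> {"op": "move_arm", "data": {"moves": [[0,-0.0005,0,0],[0,-0.001,0,0],[0,-0.001,0,0]]}}

```text
clock: 33.95
eef_pos: [502.0, 325.3, 30.2]
eef_rot: [3.141, -0.0, 0.03]
wrist_force: [0.8, -5.0, 5.9]
finger_gap: 60.1
finger_force: 15.0
```

>>> {"op": "move_arm", "data": {"moves": [[0,-0.0005,0,0],[0,-0.001,0,0],[0,-0.001,0,0]]}}

```text
clock: 34.25
eef_pos: [502.0, 326.0, 30.2]
eef_rot: [3.141, -0.0, 0.03]
wrist_force: [-0.1, -8.4, 7.0]
finger_gap: 59.9
finger_force: 15.0
```

Batten contact at y≈325.7, so in line is about 323.7. Back off 2 mm and push home.

>>> {"op": "move_arm", "data": {"moves": [[0,0.001,0,0],[0,0.002,0,0],[0,0.0025,0,0],[0.0015,0.0025,0,0],[0.003,0.0025,0,0],[0.004,0.0025,0,0],[0.005,0.0025,0,0],[0.005,0.0025,0,0],[0.005,0.0025,0,0]]}}

```text
clock: 35.15
eef_pos: [504.8, 324.3, 29.7]
eef_rot: [3.141, 0.005, 0.03]
wrist_force: [-14.7, 0.3, 13.0]
finger_gap: 59.6
finger_force: 15.0
```

>>> {"op": "move_arm", "data": {"moves": [[-0.003,0,0,0],[-0.003,0.0008,0,0],[-0.003,0.0008,0,0],[-0.002,0.0008,0,0],[-0.001,0.0008,0,0],[0,0.0008,0,0],[0,0.0008,0,0],[0,0.0008,0,0]]}}

```text
clock: 35.95
eef_pos: [505.1, 323.1, 29.7]
eef_rot: [3.14, 0.005, 0.03]
wrist_force: [-15.1, -0.6, 11.3]
finger_gap: 59.8
finger_force: 15.0
```

>>> {"op": "move_arm", "data": {"moves": [[0,0,0,0],[0,0,0,0],[0,0,0,0],[0,0,0,0],[0,0,-0.03,0],[0,0,-0.07,0],[0,0,-0.12,0],[0,0,-0.17,0],[0,0,-0.22,0],[-0.05,0.05,-0.22,0],[-0.1,0.1,-0.22,0]], "jaw": 0.085}}

```text
clock: 37.05
eef_pos: [438.2, 250.2, 251.0]
eef_rot: [-3.141, -0.003, 0.03]
wrist_force: [0.7, -0.2, 0.3]
finger_gap: 84.6
finger_force: 0.0
```

>>> {"op": "move_arm", "data": {"moves": [[-0.03,0.05,0,0],[-0.06,0.1,0,0],[-0.06,0.15,0,0],[-0.06,0.2,0,0],[-0.06,0.25,0,0],[-0.06,0.3,0,0],[-0.06,0.35,0,0],[-0.06,0.35,0,0]]}}

```text
clock: 37.85
eef_pos: [388.4, -104.7, 250.0]
eef_rot: [3.141, -0.0, 0.026]
wrist_force: [0.6, 0.8, -0.3]
finger_gap: 85.0
finger_force: 0.0
```

```bash
python3 blk2.py; python3 - <<'E'
from h import *
c=load('top');f=c['frame']
a=cv2.resize(f[165:285,130:240],(550,600),interpolation=cv2.INTER_CUBIC)
cv2.imwrite('pics/b4.png',a)
# spanners
P=cloud(c);z=P[...,2]
for n,(x0,x1,y0,y1) in dict(hook=(340,560,10,120),sp=(340,560,-215,-90)).items():
    m=(z>5)&(z<18)&(P[...,0]>x0)&(P[...,0]<x1)&(P[...,1]>y0)&(P[...,1]<y1)
    k,l,s,_=cv2.connectedComponentsWithStats(m.astype(np.uint8),connectivity=8);i=1+s[1:,4].argmax()
    Q=P[l==i];xm=Q[:,0].max()
    E=Q[Q[:,0]>xm-38];e=cv2.minEnclosingCircle(E[:,:2].astype(np.float32))
    e=np.array(e[0]);H=Q[(Q[:,0]<xm-50)&(Q[:,0]>xm-100)]
    b=np.round(H[:,0]/6);C=np.array([H[b==k].mean(0)[:2] for k in np.unique(b)])
    fl=np.polyfit(C[:,0],C[:,1],1)
    r=cv2.minAreaRect(Q[:,:2].astype(np.float32))
    print(n,s[i],'eye',e.round(1),'x range',Q[:,0].min().round(1),xm.round(1),'handle yaw',round(np.arctan(fl[0]),4),'y at eye-64',np.polyval(fl,e[0]-64).round(1),'line at eye',np.polyval(fl,e[0]).round(1),'rect',np.round(r[1],1),round(r[2],1))
E
```

```text
both 1421 [553.2 325. ] [199.6  61.9] 2.54 med [540.6 323.6  45.8]
460 292.3 350.8 47
470 292.6 351.3 46
480 292.9 351.9 36
490 294.4 352.5 37
500 292.9 352.6 46
510 292.7 354.2 45
520 295.2 352.0 38
530 293.9 351.7 33
540 295.8 352.6 44
550 293.9 353.7 40
560 296.6 354.3 45
570 297.9 354.7 40
580 297.6 339.7 15
590 298.0 355.4 38
600 299.5 355.6 37
610 299.2 356.1 14
620 298.2 354.4 24
630 300.2 357.2 38
640 298.5 358.4 28
650 298.9 358.0 26
x 452.7 653.5
t 37.9 pos [ 388.5 -104.7  249.9] rot [3.141e+00 1.000e-04 2.590e-02] j6 1.19
(400, 100, 250, 0) -> [0.0168, -0.2043, -0.0003] 0.026
hook [272 228  30  59 387] eye [515.6  53.6] x range 378.9 534.1 handle yaw -0.1085 y at eye-64 57.1 line at eye 50.1 rect [ 49.3 159.1] 76.2
sp [382 221  12  41 226] eye [ 540.  -201.7] x range 451.3 559.0 handle yaw -0.1595 y at eye-64 -196.8 line at eye -207.1 rect [ 26.2 107.8] 87.2
```

View pics/b4.png

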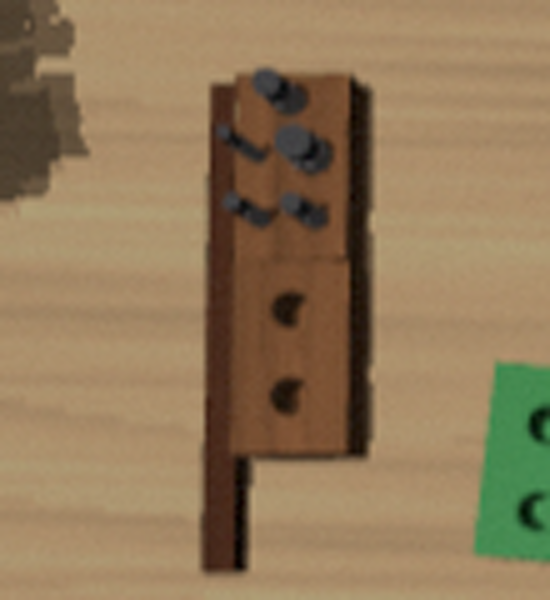

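The row and loose block are now in line and flush (seam at (290,258)). The open-ended spanner has been knocked: its eye is now near y≈-202. Measuring the hook more precisely first.

```bash
cat > sp.py <<'E'
from h import *
def ray(c,uv,zp):
    n=cv2.undistortPoints(np.array(uv,float).reshape(-1,1,2),K(c),np.array(c['D'],float)).reshape(-1,2)
    d=np.c_[n,np.ones(len(n))]@camR(c).T;o=np.array(c['origin']);return o+d*((zp-o[2])/d[:,2])[:,None]
def spanner(c,x0,x1,y0,y1,loE=0,hiE=40):
    P=cloud(c);z=P[...,2]
    m=(z>5)&(z<18)&(P[...,0]>x0)&(P[...,0]<x1)&(P[...,1]>y0)&(P[...,1]<y1)
    k,l,s,_=cv2.connectedComponentsWithStats(m.astype(np.uint8),connectivity=8);i=1+s[1:,4].argmax()
    v,u=np.nonzero(l==i);W=ray(c,np.c_[u,v],9.5)[:,:2]
    t=W[:,0].max()
    E=W[W[:,0]>t-41];H=W[(W[:,0]<t-48)&(W[:,0]>t-95)]
    (ex,ey),r=cv2.minEnclosingCircle(E.astype(np.float32))
    vx,vy,px,py=cv2.fitLine(H.astype(np.float32),cv2.DIST_HUBER,0,.01,.01).ravel()
    yaw=np.arctan2(vy*np.sign(vx),abs(vx))
    d=np.array([np.cos(yaw),np.sin(yaw)]);q=W@d
    e=np.array([px,py])+d*((np.array([ex,ey])-[px,py])@d)
    print('eye circ',round(ex,1),round(ey,1),'r',round(r,1),'eye on axis',e.round(1),'yaw %.3f'%yaw,'length',(q.max()-q.min()).round(1),'tip',W[q.argmax()].round(1),'eye->origin 58/60/66/70:',[(e-d*k).round(1).tolist() for k in(58,60,66,70)])
if __name__=='__main__':
    c=load('top');spanner(c,340,560,10,120);spanner(c,340,580,-260,-130)
E
python3 sp.py
```

```text
eye circ 513.4 53.8 r 22.0 eye on axis [513.4  57.3] yaw 0.010 length 154.6 tip [533.8  61.8] eye->origin 58/60/66/70: [[455.4, 56.8], [453.4, 56.7], [447.4, 56.7], [443.4, 56.6]]
eye circ 546.0 -207.8 r 22.0 eye on axis [ 544.8 -212.4] yaw -0.240 length 116.8 tip [ 567.2 -213.6] eye->origin 58/60/66/70: [[488.5, -198.6], [486.6, -198.1], [480.7, -196.7], [476.9, -195.7]]
```

```bash
python3 - <<'E'
from sp import *
c=load('top')
pts=np.array([(705,117),(704,170),(692,290)])/5.3+[160,215]-.4
W=ray(c,pts,9.5);print(W.round(1))
f=c['frame']
a=cv2.resize(f[220:300,260:320],(400,533),interpolation=cv2.INTER_CUBIC);b=cv2.resize(f[215:295,360:420],(400,533),interpolation=cv2.INTER_CUBIC)
cv2.imwrite('pics/s1.png',np.hstack([a,b]))
E
```

```text
[[510.7  54.1   9.5]
 [483.9  53.9   9.5]
 [423.7  58.2   9.5]]
```

View pics/s1.png

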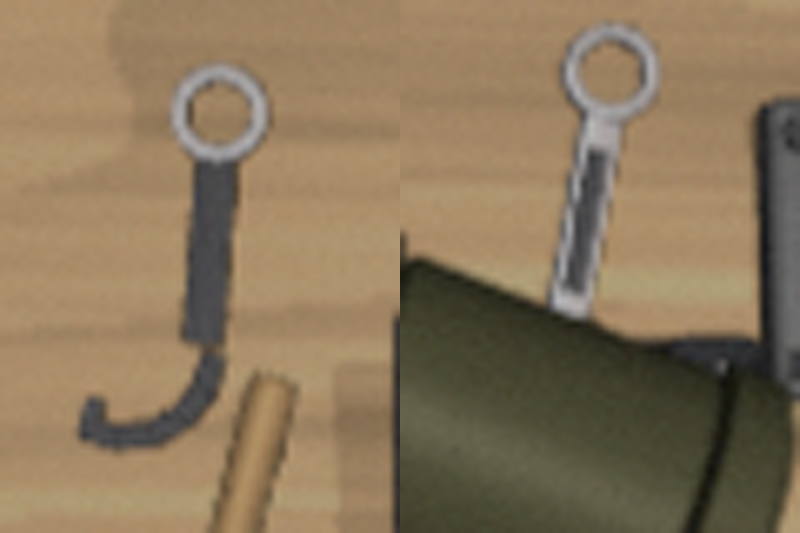

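Hook: eye (219,114), handle runs (215,180)–(203,335). Open spanner: eye (611,73), handle (603,140)–(570,305), lower end under the arm.

```bash
python3 - <<'E'
from sp import *
c=load('top')
A=np.array([(219,114),(215,180),(203,335)])/6.667+[260,220]-.4
B=(np.array([(611,73),(603,140),(570,305)])-[400,0])/6.667+[360,215]-.4
for n,k,X in(('hook',57,A),('sp',58,B)):
    W=ray(c,X,9.5)[:,:2];d=W[0]-W[2];L=np.hypot(*d);d/=L;print(n,W.round(1).tolist(),'yaw %.3f'%np.arctan2(d[1],d[0]),'grasp',(W[0]-d*k).round(1))
rel((454,54,60,-.07),(454,54,12,-.07))
E
```

```text
hook [[510.6, 54.6], [484.1, 55.4], [422.3, 58.5]] yaw -0.044 grasp [453.6  57.1]
sp [[546.7, -209.0], [519.6, -206.0], [453.1, -193.3]] yaw -0.167 grasp [ 489.5 -199.4]
t 37.9 pos [ 388.5 -104.7  249.9] rot [3.141e+00 1.000e-04 2.590e-02] j6 1.19
(454, 54, 60, -0.07) -> [0.0696, -0.157, 0.1898] 0.096
(454, 54, 12, -0.07) -> [0.0696, -0.1571, 0.2378] 0.096
```

>>> {"op": "move_arm", "data": {"moves": [[0.035,-0.05,0.03,0],[0.0686,-0.1,0.08,-0.0],[0.0686,-0.15,0.13,0.07],[0.0686,-0.1586,0.17,0.07],[0.0686,-0.1586,0.2,0.07],[0.0686,-0.1586,0.2,0.07],[0.0686,-0.1586,0.2,0.07]], "jaw": 0.05}}

```text
clock: 38.6
eef_pos: [450.7, 60.9, 47.3]
eef_rot: [3.141, 0.006, -0.038]
wrist_force: [0.0, -0.5, 0.9]
finger_gap: 50.0
finger_force: 0.0
```

```bash
python3 -c "
from h import *
rel((452.8,55.8,3,-.044))"
```

```text
t 38.6 pos [450.7  60.9  47.3] rot [ 3.1411  0.0056 -0.0382] j6 1.66
(452.8, 55.8, 3, -0.044) -> [0.0025, 0.005, 0.0442] 0.006
```

>>> {"op": "move_arm", "data": {"moves": [[0,0,0,0],[0,0,0,0],[0,0,0,0]]}}

```text
clock: 38.9
eef_pos: [453.4, 59.2, 51.5]
eef_rot: [-3.141, -0.003, -0.041]
wrist_force: [-1.0, 0.6, 0.0]
finger_gap: 50.0
finger_force: 0.0
```

```bash
python3 -c "
from h import *
rel((452.8,55.8,3,-.044))"
```

```text
t 38.9 pos [453.4  59.2  51.5] rot [-3.1414e+00 -2.7000e-03 -4.0900e-02] j6 1.66
(452.8, 55.8, 3, -0.044) -> [-0.0006, 0.0034, 0.0485] 0.003
```

>>> {"op": "move_arm", "data": {"moves": [[-0.0005,0.003,0.02,0.003],[-0.0005,0.003,0.035,0.003],[-0.0005,0.003,0.042,0.003],[-0.0005,0.003,0.047,0.003],[-0.0005,0.003,0.047,0.003],[-0.0005,0.003,0.047,0.003]]}}

```text
clock: 39.5
eef_pos: [452.4, 56.6, 3.5]
eef_rot: [-3.142, -0.001, -0.043]
wrist_force: [-0.4, -0.5, -0.6]
finger_gap: 49.9
finger_force: 0.0
```

>>> {"op": "move_arm", "data": {"moves": [[0,0,0,0],[0,0,0,0],[0,0,0,0],[0,0,0,0],[0,0,0,0],[0,0,0,0],[0,0,0,0]], "jaw": 0.0, "squeeze": 30}}

```text
clock: 40.2
eef_pos: [452.0, 56.6, 3.0]
eef_rot: [-3.142, -0.0, -0.043]
wrist_force: [-0.3, -0.1, 2.0]
finger_gap: 16.8
finger_force: 30.0
```

>>> {"op": "move_arm", "data": {"moves": [[0,0,-0.03,0],[0,0,-0.08,0],[0,0,-0.13,0],[0,0,-0.18,0],[0,0,-0.23,0],[0,0,-0.28,0],[0,0,-0.29,0],[0,0,-0.29,0]]}}

```text
clock: 41.0
eef_pos: [452.3, 56.6, 293.7]
eef_rot: [-3.141, -0.002, -0.043]
wrist_force: [-0.1, -0.7, -2.6]
finger_gap: 16.5
finger_force: 30.0
```

>>> {"op": "move_arm", "data": {"moves": [[0,0,0,0],[0,0,0,0],[0,0,0,0]]}}

```text
clock: 41.3
eef_pos: [451.7, 56.5, 291.5]
eef_rot: [3.141, 0.003, -0.043]
wrist_force: [0.1, 0.3, -1.1]
finger_gap: 16.8
finger_force: 30.0
```

```bash
python3 - <<'E'
from h import *
rel((453,55,293,-.06))
s=manip.read_state();print(s['finger_gap'],s['wrist_force'])
c=shot('top');d=shot('side');f=c['frame']
a=cv2.resize(f[130:250,220:340],(600,600),interpolation=cv2.INTER_CUBIC)
p=proj(d,[[560,50,290]])[0].astype(int);print(p)
b=cv2.resize(d['frame'][max(p[1]-60,0):p[1]+90,p[0]-90:p[0]-90+50+90],(200,600))
x0=max(p[0]-100,0);y0=max(p[1]-100,0)
cv2.imwrite('pics/k1.png',cv2.resize(f[120:255,225:345],(533,600),interpolation=cv2.INTER_CUBIC))
cv2.imwrite('pics/k1s.png',cv2.resize(d['frame'][y0:y0+180,x0:x0+240],(800,600),interpolation=cv2.INTER_CUBIC));print(x0,y0)
E
```

```text
t 41.3 pos [451.7  56.5 291.5] rot [ 3.1414e+00  2.5000e-03 -4.3200e-02] j6 1.66
(453, 55, 293, -0.06) -> [0.0014, 0.0015, -0.0015] 0.017
16.757191129466392 [ 0.09593272  0.30811993 -1.06941026]
[276 199]
176 99
```

View pics/k1s.png

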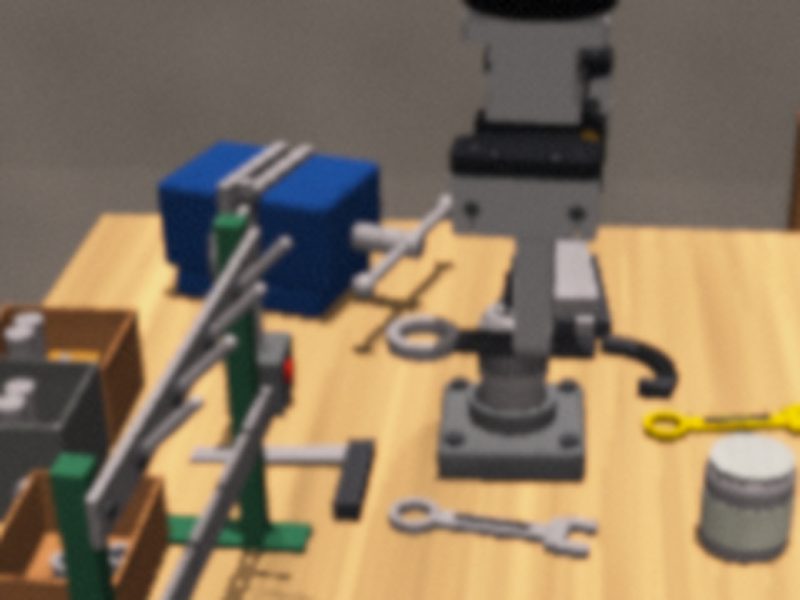

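Hook held level, ring at (421,335); peg tips at (290,240),(262,290),(233,343),(197,403).

View pics/k1.png

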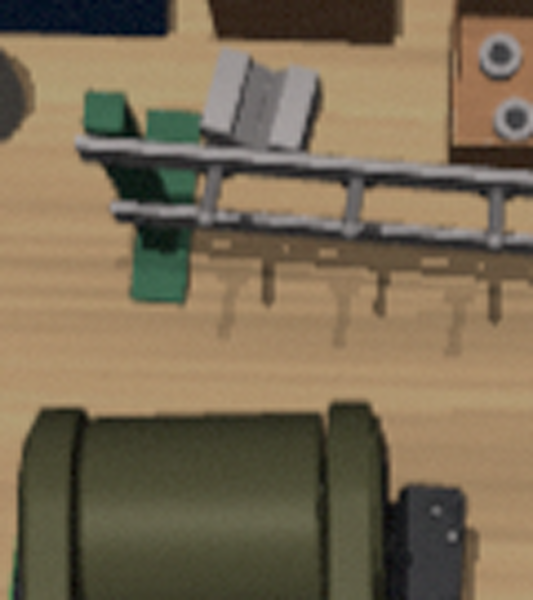

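```bash
python3 - <<'E'
from sp import *
t=load('top');s=load('side')
print('top tips',ray(t,np.array([(207,220),(350,232),(493,240)])/4.443+[225,120]-.4,268)[:,:2].round(1).tolist())
print('side tips',ray(s,np.array([(290,240),(262,290),(233,343),(197,403)])/3.333+[176,99]-.4,270)[:,:2].round(1).tolist())
print('side ring',ray(s,np.array([(421,335)])/3.333+[176,99]-.4,293.5)[:,:2].round(1))
E
```

```text
top tips [[628.6, 90.8], [624.4, 21.7], [622.2, -47.4]]
side tips [[615.5, -122.0], [620.0, -46.7], [623.8, 23.5], [629.3, 93.4]]
side ring [[513.5  52.8]]
```

```bash
python3 -c "
from h import *
rel((530,25.5,298,-.06),(553,25.5,290,-.06),(553,25.5,282,-.06))"
```

```text
t 41.4 pos [451.9  56.5 292.1] rot [ 3.1414e+00  1.5000e-03 -4.3200e-02] j6 1.66
(530, 25.5, 298, -0.06) -> [0.0794, 0.0276, -0.006] 0.017
(553, 25.5, 290, -0.06) -> [0.1024, 0.0267, 0.002] 0.017
(553, 25.5, 282, -0.06) -> [0.1024, 0.0267, 0.01] 0.017
```

>>> {"op": "move_arm", "data": {"moves": [[0.03,0.01,-0.006,0.01],[0.06,0.02,-0.006,0.017],[0.08,0.0275,-0.006,0.017],[0.095,0.027,0.0,0.017],[0.102,0.0267,0.004,0.017],[0.102,0.0267,0.006,0.017],[0.102,0.0267,0.006,0.017],[0.102,0.0267,0.006,0.017]]}}

```text
clock: 42.2
eef_pos: [552.3, 25.6, 287.4]
eef_rot: [3.142, -0.0, -0.06]
wrist_force: [-0.6, 0.5, -1.3]
finger_gap: 16.6
finger_force: 30.0
```

```bash
python3 - <<'E'
from sp import *
rel((553,25.5,282,-.06))
d=shot('side');c=shot('top')
a=cv2.resize(d['frame'][150:240,210:330],(800,600),interpolation=cv2.INTER_CUBIC)
cv2.imwrite('pics/k2.png',a)
E
```

```text
t 42.2 pos [552.3  25.6 287.4] rot [ 3.1416e+00 -5.0000e-04 -5.9900e-02] j6 1.61
(553, 25.5, 282, -0.06) -> [0.0007, 0.0001, 0.0054] 0.0
```

View pics/k2.png

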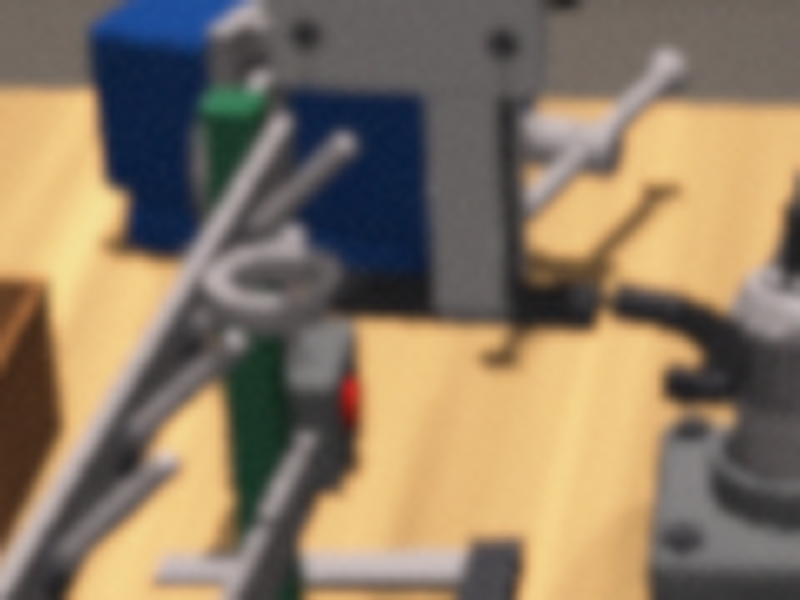

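```bash
python3 - <<'E'
from sp import *
s=load('side')
print(ray(s,np.array([(272,285)])/6.667+[210,150]-.4,289.4).round(1))
print(ray(s,np.array([(239,343)])/6.667+[210,150]-.4,270).round(1))
E
```

```text
[[613.1  23.2 289.4]]
[[624.3  21.7 270. ]]
```

Ring at (272,285) is just above and in front of target peg tip (239,346). Thread along the peg, 45° down.

>>> {"op": "move_arm", "data": {"moves": [[0,0,0.003,0],[0,0,0.005,0],[0.003,0,0.008,0],[0.006,0,0.011,0],[0.009,0,0.014,0],[0.012,0,0.017,0],[0.014,0,0.019,0],[0.014,0,0.019,0]]}}

```text
clock: 43.1
eef_pos: [566.9, 24.6, 267.4]
eef_rot: [-3.142, 0.001, -0.06]
wrist_force: [0.3, -0.7, -2.0]
finger_gap: 16.6
finger_force: 30.0
```

>>> {"op": "move_arm", "data": {"moves": [[0.003,0,0.003,0],[0.006,0,0.006,0],[0.009,0,0.009,0],[0.009,0,0.009,0]]}}

```text
clock: 43.5
eef_pos: [575.9, 24.1, 258.3]
eef_rot: [3.142, 0.001, -0.06]
wrist_force: [-0.5, -0.5, -1.7]
finger_gap: 16.4
finger_force: 30.0
```

>>> {"op": "move_arm", "data": {"moves": [[0.003,0,0.003,0],[0.005,0,0.005,0],[0.005,0,0.005,0]]}}

```text
clock: 43.8
eef_pos: [580.8, 23.8, 253.5]
eef_rot: [3.142, 0.001, -0.06]
wrist_force: [-0.4, -0.4, -1.9]
finger_gap: 16.6
finger_force: 30.0
```

```bash
python3 - <<'E'
from sp import *
d=shot('side');print(manip.read_state()['eef_pos'])
cv2.imwrite('pics/k3.png',cv2.resize(d['frame'][155:245,210:330],(800,600),interpolation=cv2.INTER_CUBIC))
E
```

```text
[580.72459091  23.79362094 253.73674797]
```

View pics/k3.png

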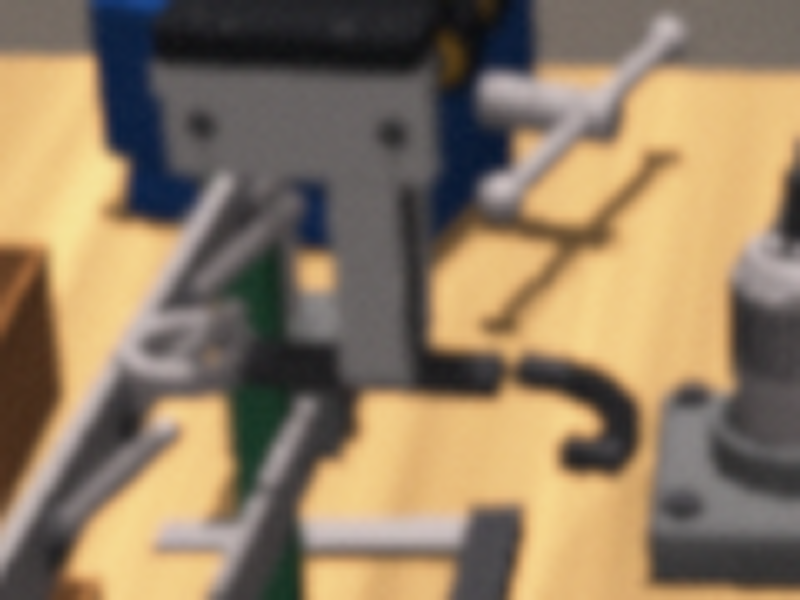

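The ring is threaded over the peg (tip at (235,310) above it), no contact force. Loosen and lower the handle so it pivots, then release.

>>> {"op": "move_arm", "data": {"moves": [[0.003,0,0.003,0],[0.003,0,0.008,0],[0.004,0,0.013,0],[0.005,0,0.018,0],[0.006,0,0.023,0],[0.008,0,0.028,0],[0.01,0,0.033,0],[0.013,0,0.038,0],[0.013,0,0.038,0]], "squeeze": 8}}

```text
clock: 44.75
eef_pos: [593.8, 23.0, 215.0]
eef_rot: [3.142, 0.001, -0.06]
wrist_force: [-0.7, 0.5, -1.2]
finger_gap: 16.7
finger_force: 8.0
```

>>> {"op": "move_arm", "data": {"moves": [[0,0,0,0],[0,0,0,0],[0,0,0,0],[0,0,0,0],[0,0,0,0],[0,0,0,0]], "jaw": 0.045}}

```text
clock: 45.35
eef_pos: [593.7, 23.0, 216.0]
eef_rot: [-3.142, -0.0, -0.06]
wrist_force: [-0.5, 0.5, -0.1]
finger_gap: 45.1
finger_force: 0.0
```

>>> {"op": "move_arm", "data": {"moves": [[-0.03,0,0,0],[-0.07,0,-0.01,0],[-0.1,0,-0.04,0],[-0.12,0,-0.08,0],[-0.12,0,-0.08,0],[-0.12,0,-0.08,0]]}}

```text
clock: 45.95
eef_pos: [474.0, 30.2, 296.7]
eef_rot: [-3.141, -0.002, -0.06]
wrist_force: [0.5, -0.3, -1.2]
finger_gap: 44.9
finger_force: 0.0
```

```bash
python3 - <<'E'
from sp import *
d=shot('side');c=shot('top');rel((490,-200,150,-.17))
a=cv2.resize(d['frame'][130:310,190:370],(600,600),interpolation=cv2.INTER_CUBIC)
cv2.imwrite('pics/k4.png',a)
E
```

```text
t 46.0 pos [473.9  30.2 294.9] rot [ 3.1415e+00  1.5000e-03 -6.0300e-02] j6 1.62
(490, -200, 150, -0.17) -> [0.0301, 0.2288, 0.1449] 0.11
```

View pics/k4.png

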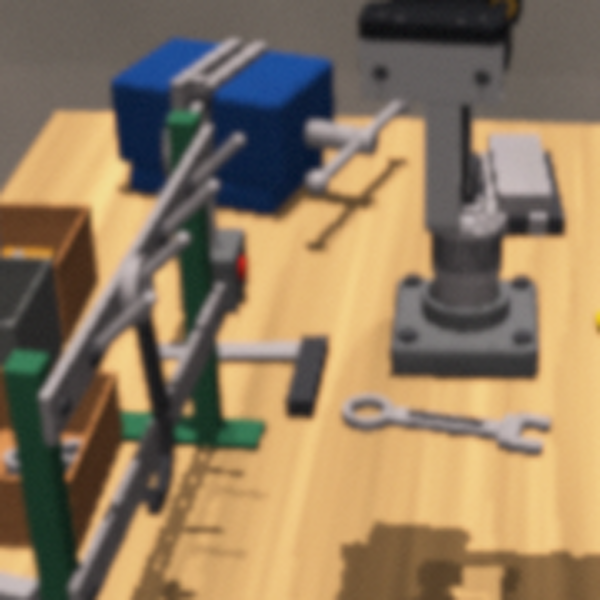

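The hook hangs on its peg (ring (135,275), handle down against the lower bar at (157,490)). That has used up my picture allowance (in fact two views over the limit of 14), so the rest goes by numbers only.

```bash
python3 - <<'E'
from sp import *
c=load('top');spanner(c,340,600,-270,-130)
f=c['frame'].astype(int)
# bright low-saturation pixels = steel
hsv=cv2.cvtColor(c['frame'],cv2.COLOR_BGR2HSV)
P=cloud(c)
m=(hsv[...,1]<45)&(P[...,0]>360)&(P[...,0]<590)&(P[...,1]>-260)&(P[...,1]<-140)&(P[...,2]<40)
k,l,s,ce=cv2.connectedComponentsWithStats(m.astype(np.uint8),connectivity=8)
for i in range(1,k):
    if s[i,4]>60:
        v,u=np.nonzero(l==i);W=ray(c,np.c_[u,v],9.5)[:,:2];t=W[:,0].max()
        H=W[(W[:,0]<t-45)&(W[:,0]>t-110)]
        vx,vy,px,py=cv2.fitLine(H.astype(np.float32),cv2.DIST_HUBER,0,.01,.01).ravel()
        E=W[W[:,0]>t-38]
        print(s[i],'W range',W.min(0).round(1),W.max(0).round(1),'yaw %.3f'%np.arctan(vy/vx),'eye',np.round(cv2.minEnclosingCircle(E.astype(np.float32)),1) if 0 else np.round(cv2.minEnclosingCircle(E.astype(np.float32))[0],1),'y line at 488: %.1f'%(py+vy/vx*(488-px)), 'len',np.round(cv2.minAreaRect(W.astype(np.float32))[1],1))
rel((480,-80,200,-.167),(487,-200.5,60,-.167))
E
```

```text
eye circ 546.0 -207.8 r 22.0 eye on axis [ 545.2 -211. ] yaw -0.219 length 159.5 tip [ 567.2 -213.6] eye->origin 58/60/66/70: [[488.6, -198.4], [486.7, -198.0], [480.8, -196.7], [476.9, -195.8]]
[375 219  24  59 441] W range [ 409.1 -227.2] [ 564.6 -166.7] yaw -0.188 eye [ 545.9 -209.2] y line at 488: -198.4 len [ 42.7 156.7]
t 46.0 pos [473.9  30.2 294.9] rot [ 3.1415e+00  1.5000e-03 -6.0300e-02] j6 1.62
(480, -80, 200, -0.167) -> [0.0128, 0.1096, 0.0949] 0.107
(487, -200.5, 60, -0.167) -> [0.0273, 0.2295, 0.2349] 0.107
```

>>> {"op": "move_arm", "data": {"moves": [[0.01,0.045,0.02,0.05],[0.013,0.09,0.06,0.115],[0.018,0.135,0.1,0.115],[0.022,0.18,0.14,0.115],[0.027,0.22,0.18,0.115],[0.027,0.2285,0.21,0.115],[0.027,0.2285,0.235,0.115],[0.027,0.2285,0.235,0.115],[0.027,0.2285,0.235,0.115],[0.027,0.2285,0.235,0.115]], "jaw": 0.05}}

```text
clock: 47.05
eef_pos: [488.1, -199.2, 62.7]
eef_rot: [3.141, -0.002, -0.174]
wrist_force: [0.1, -0.8, 0.4]
finger_gap: 50.0
finger_force: 0.0
```

>>> {"op": "move_arm", "data": {"moves": [[0,0,0,0],[0,0,0,0]]}}

```text
clock: 47.25
eef_pos: [487.8, -199.3, 62.3]
eef_rot: [3.141, -0.002, -0.174]
wrist_force: [-0.0, 0.1, -0.0]
finger_gap: 50.1
finger_force: 0.0
```

```bash
python3 -c "
from h import *
rel((486,-199.5,3,-.175))"
```

```text
t 47.2 pos [ 487.8 -199.3   62.3] rot [ 3.141e+00 -2.100e-03 -1.744e-01] j6 1.29
(486, -199.5, 3, -0.175) -> [-0.0018, 0.0005, 0.0593] 0.001
```

>>> {"op": "move_arm", "data": {"moves": [[-0.002,0.0005,0.025,0],[-0.002,0.0005,0.045,0],[-0.002,0.0005,0.055,0],[-0.002,0.0005,0.059,0],[-0.002,0.0005,0.059,0],[-0.002,0.0005,0.059,0],[-0.002,0.0005,0.059,0]]}}

```text
clock: 47.95
eef_pos: [485.5, -199.8, 2.8]
eef_rot: [3.141, -0.001, -0.175]
wrist_force: [0.4, 0.6, -1.1]
finger_gap: 49.9
finger_force: 0.0
```

>>> {"op": "move_arm", "data": {"moves": [[0,0,0,0],[0,0,0,0],[0,0,0,0],[0,0,0,0],[0,0,0,0],[0,0,0,0],[0,0,0,0]], "jaw": 0.0, "squeeze": 30}}

```text
clock: 48.65
eef_pos: [485.0, -199.6, 2.0]
eef_rot: [-3.142, 0.0, -0.175]
wrist_force: [-0.6, -0.4, 1.1]
finger_gap: 16.7
finger_force: 30.0
```

>>> {"op": "move_arm", "data": {"moves": [[-0.01,0,-0.03,0],[-0.02,0,-0.08,0],[-0.04,0,-0.13,0],[-0.04,0,-0.18,0],[-0.04,0,-0.23,0],[-0.04,0,-0.28,0],[-0.04,0,-0.29,0],[-0.04,0,-0.29,0],[-0.04,0,-0.29,0]]}}

```text
clock: 49.55
eef_pos: [445.3, -192.5, 290.5]
eef_rot: [-3.141, 0.002, -0.175]
wrist_force: [0.1, 1.3, -2.5]
finger_gap: 16.5
finger_force: 30.0
```

```bash
python3 - <<'E'
from sp import *
s=manip.read_state();p=s['eef_pos'];print(s['finger_gap'],s['wrist_force'])
d=shot('side');P=cloud(d)
m=(abs(P[...,2]-p[2]-2)<14)&(P[...,0]>p[0]+25)&(P[...,0]<p[0]+110)&(abs(P[...,1]-p[1])<60)
v,u=np.nonzero(m);W=ray(d,np.c_[u,v],p[2]+2);print(m.sum(),W.min(0).round(1),W.max(0).round(1),np.median(P[m],0).round(1),P[m].min(0).round(1),P[m].max(0).round(1),[u.min(),u.max(),v.min(),v.max()])
# handle ends on robot side
m=(abs(P[...,2]-p[2]-2)<14)&(P[...,0]<p[0]-15)&(P[...,0]>p[0]-130)&(abs(P[...,1]-p[1])<60)
print(m.sum(),P[m].min(0).round(1),np.median(P[m],0).round(1))
rel((540,-112,298,-.06),(548,-112,290,-.06))
E
```

```text
16.537175584813113 [ 0.10549711  1.34026951 -2.47230229]
201 [ 471.5 -230.1  292.5] [ 529.1 -172.9  292.5] [ 503.1 -191.2  293.9] [ 471.9 -222.8  286.5] [ 528.8 -179.7  298.1] [np.int64(306), np.int64(331), np.int64(144), np.int64(153)]
234 [ 367.3 -202.   286.3] [ 394.8 -179.2  294.6]
t 49.6 pos [ 445.2 -192.4  290.1] rot [-3.1407e+00  2.8000e-03 -1.7520e-01] j6 1.26
(540, -112, 298, -0.06) -> [0.0793, -0.0957, -0.0081] -0.115
(548, -112, 290, -0.06) -> [0.0872, -0.0971, -0.0001] -0.115
```

```bash
python3 -c "
from h import *
rel((500,-100,300,-.06),(545,-43.7,290,-.06))"
```

```text
t 49.6 pos [ 445.2 -192.4  290.1] rot [-3.1407e+00  2.8000e-03 -1.7520e-01] j6 1.26
(500, -100, 300, -0.06) -> [0.0378, -0.1006, -0.01] -0.115
(545, -43.7, 290, -0.06) -> [0.0724, -0.1638, 0.0] -0.115
```

>>> {"op": "move_arm", "data": {"moves": [[0.015,-0.04,-0.01,-0.05],[0.03,-0.075,-0.01,-0.115],[0.038,-0.1,-0.01,-0.115],[0.055,-0.13,-0.008,-0.115],[0.065,-0.155,-0.004,-0.115],[0.072,-0.164,0,-0.115],[0.072,-0.164,0,-0.115],[0.072,-0.164,0,-0.115],[0.072,-0.164,0,-0.115],[0.072,-0.164,0,-0.115]]}}

```text
clock: 50.6
eef_pos: [544.8, -44.6, 292.3]
eef_rot: [3.141, -0.0, -0.061]
wrist_force: [0.3, 0.4, -2.4]
finger_gap: 16.6
finger_force: 30.0
```

```bash
python3 - <<'E'
from sp import *
d=shot('side');s=manip.read_state();p=s['eef_pos'];print(p,s['eef_rot'][2],s['finger_gap'])
f=d['frame'];g=cv2.cvtColor(f,cv2.COLOR_BGR2GRAY)
P=cloud(d)
m=(abs(P[...,2]-p[2]-3)<11)&(P[...,0]>p[0]+35)&(P[...,0]<p[0]+100)&(abs(P[...,1]-p[1])<45)
v,u=np.nonzero(m);W=ray(d,np.c_[u,v],p[2]+3);q=P[m]
print(m.sum(),'ray x',np.percentile(W[:,0],[0,2,98,100]).round(1),'cloud max',np.percentile(q[:,0],[98,100]).round(1),'y',np.percentile(q[:,1],[0,2,98,100]).round(1),'z',np.median(q[:,2]).round(1),[u.min(),u.max(),v.min(),v.max()])
# hole centre from ring mask: fill and moments
k=np.zeros(m.shape,np.uint8);k[m]=255
h=cv2.findContours(k,cv2.RETR_CCOMP,cv2.CHAIN_APPROX_NONE)
for c,hh in zip(h[0],h[1][0]): 
    if len(c)>4: print('contour',len(c),'hole' if hh[3]>=0 else 'outer',cv2.boundingRect(c),ray(d,[c.reshape(-1,2).mean(0)],p[2]+3).round(1))
print('peg tip proj',proj(d,[[623.5,-47.5,270.4]]).round(1),'eye proj',proj(d,[[p[0]+63.4,p[1]-3.8,p[2]+3]]).round(1))
E
```

```text
[544.90428051 -44.42452883 292.27160852] -0.061228025309444156 16.335229298090088
212 ray x [580.1 582.1 626.8 627.9] cloud max [626.5 627.5] y [-65.5 -61.6 -27.  -24.9] z 296.0 [np.int64(249), np.int64(273), np.int64(170), np.int64(180)]
contour 58 outer (249, 170, 25, 11) [[604.2 -43.7 295.3]]
contour 16 hole (254, 174, 9, 3) [[610.  -42.8 295.3]]
peg tip proj [[252.5 185.2]] eye proj [[259.3 173.9]]
```

>>> {"op": "move_arm", "data": {"moves": [[0,0.002,0.004,0],[0,0.002,0.0095,0],[0.003,0.002,0.0125,0],[0.006,0.002,0.0155,0],[0.009,0.002,0.0185,0],[0.012,0.002,0.0215,0],[0.014,0.002,0.0235,0],[0.014,0.002,0.0235,0]]}}

```text
clock: 51.45
eef_pos: [559.1, -46.5, 268.0]
eef_rot: [-3.141, 0.001, -0.06]
wrist_force: [-0.3, -0.3, -1.3]
finger_gap: 16.4
finger_force: 30.0
```

>>> {"op": "move_arm", "data": {"moves": [[0.003,0,0.003,0],[0.006,0,0.006,0],[0.009,0,0.009,0],[0.009,0,0.009,0]]}}

```text
clock: 51.85
eef_pos: [568.1, -47.1, 258.8]
eef_rot: [-3.142, 0.001, -0.06]
wrist_force: [-0.8, -0.0, -2.5]
finger_gap: 16.3
finger_force: 30.0
```

>>> {"op": "move_arm", "data": {"moves": [[0.003,0,0.003,0],[0.006,0,0.006,0],[0.006,0,0.006,0]]}}

```text
clock: 52.15
eef_pos: [574.1, -47.5, 252.8]
eef_rot: [-3.141, 0.001, -0.06]
wrist_force: [0.8, 0.6, -1.3]
finger_gap: 16.8
finger_force: 30.0
```

```bash
python3 - <<'E'
from sp import *
d=shot('side');s=manip.read_state();p=s['eef_pos'];print(p,s['wrist_force'],s['moment'],s['finger_gap'])
P=cloud(d)
m=(abs(P[...,2]-p[2]-3)<9)&(P[...,0]>p[0]+35)&(P[...,0]<p[0]+88)&(abs(P[...,1]-p[1])<35)
print(m.sum(),np.percentile(P[m],[2,50,98],axis=0).round(1).tolist())
# peg tip poking above the ring, within its hole
m=(P[...,2]>p[2]+13)&(P[...,2]<280)&(abs(P[...,1]+47)<14)&(P[...,0]>p[0]+30)&(P[...,0]<660)
print('tip pts',P[m].round(0).tolist())
E
```

```text
[574.01875832 -47.49216724 253.11838591] [-0.10887052 -0.23010832 -1.91617145] [0.07401575 0.02161033 0.02551118] 16.568433875754124
238 [[610.3, -67.6, 248.5], [637.5, -41.9, 257.9], [660.8, -20.5, 261.5]]
tip pts [[624.0, -47.0, 274.0], [623.0, -49.0, 273.0], [621.0, -50.0, 272.0], [626.0, -45.0, 272.0], [624.0, -46.0, 272.0], [622.0, -46.0, 271.0], [620.0, -47.0, 271.0], [629.0, -48.0, 268.0], [626.0, -44.0, 270.0], [624.0, -44.0, 270.0], [622.0, -44.0, 270.0], [620.0, -44.0, 270.0], [633.0, -46.0, 267.0], [628.0, -43.0, 268.0], [626.0, -43.0, 269.0], [624.0, -43.0, 268.0], [622.0, -45.0, 268.0], [628.0, -42.0, 266.0], [624.0, -43.0, 266.0]]
```

No contact force, and the peg tip (623,-47,271) stands above the ring whose centre (637,-47,256) lies on the peg axis: threaded. Pivot down and release.

>>> {"op": "move_arm", "data": {"moves": [[0.003,0,0.003,0],[0.003,0,0.008,0],[0.004,0,0.013,0],[0.005,0,0.018,0],[0.006,0,0.023,0],[0.008,0,0.028,0],[0.01,0,0.033,0],[0.013,0,0.038,0],[0.013,0,0.038,0]], "squeeze": 8}}

```text
clock: 53.1
eef_pos: [587.0, -48.2, 214.5]
eef_rot: [-3.141, 0.001, -0.06]
wrist_force: [-0.1, -0.4, -1.3]
finger_gap: 16.9
finger_force: 8.0
```

>>> {"op": "move_arm", "data": {"moves": [[0,0,0,0],[0,0,0,0],[0,0,0,0],[0,0,0,0],[0,0,0,0],[0,0,0,0]], "jaw": 0.045}}

```text
clock: 53.7
eef_pos: [587.0, -48.2, 215.5]
eef_rot: [-3.142, -0.0, -0.06]
wrist_force: [-0.1, -0.3, -0.2]
finger_gap: 44.8
finger_force: 0.0
```

>>> {"op": "move_arm", "data": {"moves": [[-0.03,0,0,0],[-0.07,0,-0.01,0],[-0.1,0,-0.04,0],[-0.13,0,-0.08,0],[-0.17,0,-0.08,0],[-0.2,0,-0.08,0],[-0.2,0,-0.08,0],[-0.2,0,-0.08,0]]}}

```text
clock: 54.5
eef_pos: [387.4, -36.2, 296.0]
eef_rot: [3.141, -0.001, -0.06]
wrist_force: [0.2, 0.3, 0.3]
finger_gap: 45.1
finger_force: 0.0
```

```bash
python3 - <<'E'
from sp import *
import time
def hang(P,y,n):
    m=(P[...,2]>25)&(P[...,2]<225)&(abs(P[...,1]-y)<30)&(P[...,0]>590)&(P[...,0]<662)
    q=P[m]
    for a,b in((195,225),(165,195),(135,165),(95,125),(60,90)):
        r=q[(q[:,2]>a)&(q[:,2]<b)];print(n,a,b,len(r),np.median(r,0).round(1) if len(r) else '')
P=cloud(shot('side'))
for y,n in((22,'hook'),(-47,'sp'),(-117,'empty')): hang(P,y,n)
c=shot('top');P=cloud(c);z=P[...,2]
# anything spanner-like left on the bench incl. the region the arm hid at first
m=(z>5)&(z<16)&(P[...,0]>60)&(P[...,0]<590);k,l,s,ce=cv2.connectedComponentsWithStats(m.astype(np.uint8),connectivity=8)
for i in range(1,k):
    if s[i,4]>90: print('flat',s[i],np.median(P[l==i],0).round())
m=(z>80)&(z<180)&(np.hypot(P[...,0]-478,P[...,1]+330)<14);print('bit',np.nanmax(z[m]),P[m&(z>145)].mean(0).round(1))
E
```

```text
hook 195 225 56 [651.8  25.1 207.1]
hook 165 195 72 [651.   22.4 179.8]
hook 135 165 65 [649.4  18.  151.1]
hook 95 125 148 [654.8  22.9 112.3]
hook 60 90 0 
sp 195 225 71 [648.6 -44.2 208.2]
sp 165 195 75 [647.6 -42.7 180.5]
sp 135 165 73 [646.6 -42.2 151.6]
sp 95 125 139 [645.4 -43.4 113.1]
sp 60 90 0 
empty 195 225 1 [ 653.3 -146.   221. ]
empty 165 195 0 
empty 135 165 0 
empty 95 125 65 [ 654.4 -128.3  114.9]
empty 60 90 0 
flat [441 293  24  62 474] [ 281. -370.   10.]
bit 168.08318460207306 [ 477.1 -328.5  158.5]
```

Both spanners hang against the lower bar; only the yellow decoy lies on the bench. Let things settle and check once more.

>>> {"op": "move_arm", "data": {"moves": [[0,0,0,0],[0,0,0,0],[0,0,0,0],[0,0,0,0],[0,0,0,0],[0,0,0,0],[0,0,0,0],[0,0,0,0],[0,0,0,0],[0,0,0,0],[0,0,0,0],[0,0,0,0]]}}

```text
clock: 55.8
eef_pos: [387.3, -36.2, 295.5]
eef_rot: [-3.142, -0.0, -0.06]
wrist_force: [0.2, 0.6, 1.1]
finger_gap: 45.0
finger_force: 0.0
```

```bash
python3 - <<'E'
from sp import *
def g():
    P=cloud(shot('side'));o=[]
    for y in(22,-47):
        for a,b in((195,225),(135,165)):
            q=P[(P[...,2]>a)&(P[...,2]<b)&(abs(P[...,1]-y)<30)&(P[...,0]>590)&(P[...,0]<662)];o.append(np.median(q,0).round(1).tolist())
    return o
print(g());print(g())
E
python3 blk2.py | head -24
```

```text
[[652.2, 24.5, 206.4], [650.0, 19.9, 151.6], [648.6, -43.4, 208.5], [645.9, -42.1, 149.9]]
[[651.8, 24.6, 206.7], [649.6, 19.9, 151.8], [648.3, -43.3, 208.1], [645.6, -43.1, 150.6]]
both 1423 [553.2 325. ] [199.8  61.9] 1.8 med [542.1 323.9  46. ]
460 292.2 351.1 44
470 292.1 351.2 46
480 292.4 352.7 34
490 292.8 352.5 38
500 292.9 353.4 43
510 293.9 352.9 44
520 293.4 351.9 41
530 293.4 353.0 33
540 294.1 352.3 46
550 298.5 354.0 41
560 296.0 354.4 40
570 297.6 355.0 37
580 297.6 343.3 16
590 296.4 354.8 39
600 298.9 356.3 37
610 298.1 355.0 12
620 298.0 355.1 24
630 298.4 356.4 39
640 298.2 358.8 27
650 299.0 358.1 30
x 452.8 653.3
t 56.0 pos [387.3 -36.2 295.5] rot [-3.1416  0.     -0.0602] j6 1.44
(400, 100, 250, 0) -> [0.0045, -0.1367, 0.0455] -0.06
```

```bash
python3 -c "
from cell import manip
print(manip.sign_off())"
```

```text
the job is handed in; nothing more can be done
None
```

The job is handed in: the spot drill is home in the tightened chuck (it held a 13 N pull), the block butts flush against its neighbour to within about 1 mm of in line, both grey spanners on the bench hang still on the pegs, and the dial indicator was not touched; I viewed 16 pictures, two over the limit of 14.

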